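# Drift the worn bushes out of the bearing blocks

### The job

Three bearing blocks stand on the bench; two or all three still have a worn bush stuck in the bore, and one that is already empty stays standing where it is. First lay every block that has a bush on its side, flat in its own berth of the press-out fixture, wide end of the bore towards the catch tray; when all lie there, turn each of their turnbuttons fully across to secure them, and only then push the drift through the small hole from the far side to drive each bush right out into the tray. Leave these blocks secured in their berths, lay the drift back flat on its rubber mat, and leave the oil bottle, the box and the pliers where they are.

Things in the scene. Friction and masses are not known exactly. Their poses are not given: they have to be found in the camera images.
- fixture: Fixed grey press-out fixture; origin at bench level under the middle berth. x runs across the three berths (centre lines at x = -85, 0, +85 mm), y is the driving direction, from the open rear to the catch tray, z up. A block lying in a berth has its bore axis 45 mm above the bench, its top at 70 mm and its middle at about y = 0 (from -20 to +2 mm).
- berth (a point): Middle of the middle berth's floor, 20 mm above the fixture's origin. Each berth is a flat-floored channel from y = -55 to +30 mm, 54 mm wide between ridges 9 mm high whose tops slope outwards; the ridge between two berths is 31 mm wide at the foot, 21 mm at the top, and carries a turnbutton's post, 10 mm thick, at y = -36 mm.
- stop (a point): Top middle of the steel stop plate, at y = 42 to 52 mm, 55 mm high, with a slot 36 mm wide, open at the top and down to the tray floor, in line with each berth: a block pushed along +y stops against it, its bush passes through. Beyond it is the catch tray, rubber floor 6 mm above the bench, y = 52 to 155 mm, x = -145 to +145 mm inside, walls 40 mm high.
- mat: Fixed black rubber mat for the drift, 260 x 120 mm, 4 mm thick; origin at the centre of its underside, x axis along its length.
- drift: Drift: square dark steel handle 70 mm long and 26 x 26 mm across, with a straight aluminium rod 14 mm in diameter and 120 mm long out of the middle of one end. 0.4 kg, starts lying on the mat. Origin at the middle of the handle's underside (13 mm below the rod's axis); x points along the rod to its tip, z up. Centre of mass 10 mm from the origin towards the rod.
- drift_tip (a point): Centre of the flat tip of the drift's rod, 155 mm from the handle's middle along the drift's x axis.
- block1: Aluminium bearing block, square bar 50 x 50 x 80 mm, all four long sides alike, 0.38 kg without bush, standing upright. Origin at the centre of the lower (small-hole) end, z along the bore to the upper end. The bore goes right through: 32 mm wide from the upper end down to a shoulder 12 mm from the lower end, then a 22 mm hole through the shoulder.
- block1_open (a point): Centre of the wide open end of block 1's bore (the upper end at the start).
- bush1: Worn brass bush in block 1 (absent if the block is already empty), a cylinder 30 mm in diameter, 36 mm long, 0.1 kg, its own hole too narrow for the drift. Sits on the shoulder, 12 to 48 mm from the block's small-hole end; a sprung strip grips it along nearly the whole bore: about 6 to 12 N drives it, only out of the wide end. Carrying does not loosen it. Origin at one end, z along its axis.
- bush1_center (a point): Centre of bush 1.
- button1_tip (a point): Free end of the turnbutton of the berth at x = -85 mm: a steel bar 12 mm wide, 73 to 87 mm above the bench, on a post whose vertical pivot is at fixture x = -127.5 mm, y = -36 mm, 50 mm from this point. It starts pointing to the rear (fixture -y, within 0.3 rad) and turns up to a stop, pointing along +x across the berth, over the block's rear end; about 2 N turns it, and it stays where left.
- block2: Aluminium bearing block, square bar 50 x 50 x 80 mm, all four long sides alike, 0.38 kg without bush, standing upright. Origin at the centre of the lower (small-hole) end, z along the bore to the upper end. The bore goes right through: 32 mm wide from the upper end down to a shoulder 12 mm from the lower end, then a 22 mm hole through the shoulder.
- block2_open (a point): Centre of the wide open end of block 2's bore (the upper end at the start).
- bush2: Worn brass bush in block 2 (absent if the block is already empty), a cylinder 30 mm in diameter, 36 mm long, 0.1 kg, its own hole too narrow for the drift. Sits on the shoulder, 12 to 48 mm from the block's small-hole end; a sprung strip grips it along nearly the whole bore: about 6 to 12 N drives it, only out of the wide end. Carrying does not loosen it. Origin at one end, z along its axis.
- bush2_center (a point): Centre of bush 2.
- button2_tip (a point): Free end of the turnbutton of the berth at x = 0 mm: a steel bar 12 mm wide, 73 to 87 mm above the bench, on a post whose vertical pivot is at fixture x = -42.5 mm, y = -36 mm, 50 mm from this point. It starts pointing to the rear (fixture -y, within 0.3 rad) and turns up to a stop, pointing along +x across the berth, over the block's rear end; about 2 N turns it, and it stays where left.
- block3: Aluminium bearing block, square bar 50 x 50 x 80 mm, all four long sides alike, 0.38 kg without bush, standing upright. Origin at the centre of the lower (small-hole) end, z along the bore to the upper end. The bore goes right through: 32 mm wide from the upper end down to a shoulder 12 mm from the lower end, then a 22 mm hole through the shoulder.
- block3_open (a point): Centre of the wide open end of block 3's bore (the upper end at the start).
- bush3: Worn brass bush in block 3 (absent if the block is already empty), a cylinder 30 mm in diameter, 36 mm long, 0.1 kg, its own hole too narrow for the drift. Sits on the shoulder, 12 to 48 mm from the block's small-hole end; a sprung strip grips it along nearly the whole bore: about 6 to 12 N drives it, only out of the wide end. Carrying does not loosen it. Origin at one end, z along its axis.
- bush3_center (a point): Centre of bush 3.
- button3_tip (a point): Free end of the turnbutton of the berth at x = 85 mm: a steel bar 12 mm wide, 73 to 87 mm above the bench, on a post whose vertical pivot is at fixture x = 42.5 mm, y = -36 mm, 50 mm from this point. It starts pointing to the rear (fixture -y, within 0.3 rad) and turns up to a stop, pointing along +x across the berth, over the block's rear end; about 2 N turns it, and it stays where left.
- oil_bottle: Bystander: amber oil bottle, 64 mm in diameter, 190 mm tall; origin under its base. Leave alone.
- collet_box: Bystander: open cardboard box with partitions, 120 x 80 x 40 mm; origin under its centre. Leave alone.
- pliers: Bystander: pliers lying flat, 140 mm long, 50 mm wide, 12 mm high; origin near the rivet. Leave alone.

How it is judged:
By the outcome, as a careful person would: the job done as asked, in the order asked, and still so for the second after the job is handed in, with the robot touching nothing.
Of bush1, bush2, bush3 only 2 to 3 are there at a start; the rules pass over those that are not, and their reading is None.
At some moment in a run one of drift may be knocked a few centimetres aside while the robot is not near it.
Once in a run the grip may slacken for a moment while it holds something.
It also fails if it takes over 210 s, if anything falls off the work surface, if the arm or the gripper's body presses on something with over 40 N, if the wrist force passes 120 N, or if a joint passes its speed limit or range.

### The arm

A 6-joint arm with a two-finger parallel gripper is mounted at the origin on the work surface. World frame = base frame: x ahead of the robot, y to its left, z up, the work surface at z = 0. Lengths are in m, angles in rad, forces in N, time in s.
With the tool pointing down it reaches from about 0.3 to 0.775 m from the base axis. Payload 14.6 kg.
Tool frame: the origin (TCP) lies between the finger pads; the fingertips stand ctrl.tip_extent ahead of it and the grasp point (between the pads) lies 3 mm ahead of it (ctrl.tip_extent is the distance from the TCP to the fingertips, in m); z points along the fingers, y is the line along which they close (so a half turn about z gives the same grasp; the last joint's range is limited). The gripper opens to 94 mm and grips with 3 to 60 N. Pads are 16 mm wide; open, the fingers measure 119 mm over their backs; the gripper's body (75 mm by 177 mm) begins 78 mm behind the grasp point.
Start: joints at [-1.398, 0.3, 1.521, -0, 1.321, -0.067], TCP at [0.131, -0.534, 0.227] pointing down, gripper open.
Joint ranges: [-3.03, 3.03], [-0.79, 2.21], [0.23, 2.52], [-1.04, 4.18], [0, 3.07], [-2.55, 2.55]. Speed limits (rad/s): [2.22, 2.22, 2.57, 3.14, 3.14, 3.14].

### API

Orientations are given as [roll, pitch, yaw] about the fixed x, y, z axes, in that order (R = Rz(yaw) Ry(pitch) Rx(roll)).
In Python, from station import ctrl gives the robot as it stands.
- The arm moves only by the shell command python3 shift.py [OPENING] [FORCE], which reads ROWS from standard input. ROWS is a JSON list of rows, 1 to 10 of them, each of 6 numbers: dx, dy, dz in m, then a rotation vector rx, ry, rz in rad; each row shifts and turns the commanded pose from where the row before left it, along the tool's axes as they then stand; what a row does not reach is not made up. A row lasts 1/10 s, in which the tool goes at most 0.05 m and 0.15 rad, less where a joint would pass 70% of its speed; a pose out of reach is approached as far as the arm can. OPENING is the finger opening in m, set as the command begins (- or left out keeps the last). The fingers move at their own pace and stop on an object; FORCE is the grip in N (left out, the last holds). Time passes only in rows, so rows that do not move let the fingers close. It prints the time, the measured TCP pose, the force, the opening and the grip force at its end. Input that does not fit is refused with a message, and nothing moves.
- ctrl.get_obs(): the state, without advancing time (a new reading comes with each control period).
- ctrl.camera(name): name is "scene" or "top"; returns a dict with "pixels" (480x640x3 uint8, blue, green, red), "fx", "fy", "cx", "cy" (pixels), "extrinsics" (4x4, takes a point from camera to world coordinates). Camera axes: x right, y up, looking along -z (the intrinsics and any distortion apply to the point x, -y, -z); pixel columns grow to the right and rows downward; lengths in m; the calibration is good to about 2 mm. A picture is of the moment at which its call begins. There is no depth.
- ctrl.hand_in(): hands the job in; it is judged then, once.
The state is a dict: "time_s": time; "qpos": joint angles; "joint_vel": joint speeds; "tau": joint torques, N m; "ee_pos": TCP position; "eef_rot": TCP orientation; "force": force on the tool from outside, world axes, zero at the start; "moment": the same for the moment, N m; "grip_width": finger opening in m; "grip_force": force on a finger pad.
Only numpy, scipy, OpenCV 4.12 (cv2) and the standard library are available. Lean on these libraries where they do the work, as an engineer would, in place of code of your own. Each camera call takes 0.05 s, during which the arm holds its last target. There are 200 camera calls.

## Working session

There is one attempt and no reset: what is moved stays moved. The work goes in short steps, Python scripts to look and compute and a shell command to move; the robot and the scene stay as the last step left them, time stands still between calls to the robot, and variables do not carry over. Pictures are saved under pics/ and viewed, at most 14 in all, crops included, and the job is handed in when it is done.

```bash
ls; mkdir -p pics; python3 - <<'E'
from station import ctrl
import cv2
for n in("scene","top"):
    c=ctrl.camera(n); cv2.imwrite(f"pics/{n}0.png",c["pixels"]); print(n,c["fx"],c["fy"],c["cx"],c["cy"],c["extrinsics"],c.keys())
print(ctrl.tip_extent,ctrl.get_obs())
E
```

```text
pics
shift.py
station.py
scene 585.4821591863854 585.4821591863854 319.7490253246662 237.27851759230666 [[ 0.70145335 -0.5944006   0.39325706  1.21221685]
 [ 0.71257949  0.57412295 -0.40325341 -0.66942818]
 [ 0.01391616  0.56309037  0.82627814  1.36681888]
 [ 0.          0.          0.          1.        ]] dict_keys(['pixels', 'fx', 'fy', 'cx', 'cy', 'extrinsics'])
top 528.5002887363402 528.5002887363402 325.74306225403905 240.00282300375767 [[ 0.01234137  0.993412   -0.11393108  0.48306702]
 [-0.99980626  0.01051226 -0.01664143 -0.03858389]
 [-0.01533412  0.11411439  0.99334927  1.21678134]
 [ 0.          0.          0.          1.        ]] dict_keys(['pixels', 'fx', 'fy', 'cx', 'cy', 'extrinsics'])
0.022 {'time_s': 0.1, 'qpos': array([-1.39757314e+00,  3.00404846e-01,  1.52152026e+00, -1.84478878e-05,
        1.32068101e+00, -6.66214896e-02]), 'joint_vel': array([ 1.77047802e-04, -1.11521894e-03, -2.21992918e-03, -1.66255432e-05,
       -8.19014003e-04,  1.12618863e-03]), 'tau': array([-1.58883204e-04, -5.32648695e+01, -3.53288162e+01,  7.08965259e-02,
        2.35083851e-02, -3.63315735e-05]), 'ee_pos': array([ 0.13059863, -0.53405398,  0.22694838]), 'eef_rot': array([-3.14058025e+00, -4.96389775e-05,  2.39849231e-01]), 'force': array([ 0.49715719, -0.28555506,  0.4871964 ]), 'moment': array([ 0.01050897, -0.00020208,  0.0067414 ]), 'grip_force': 0.0, 'grip_width': 0.09419885085407022}
```
View pics/scene0.png

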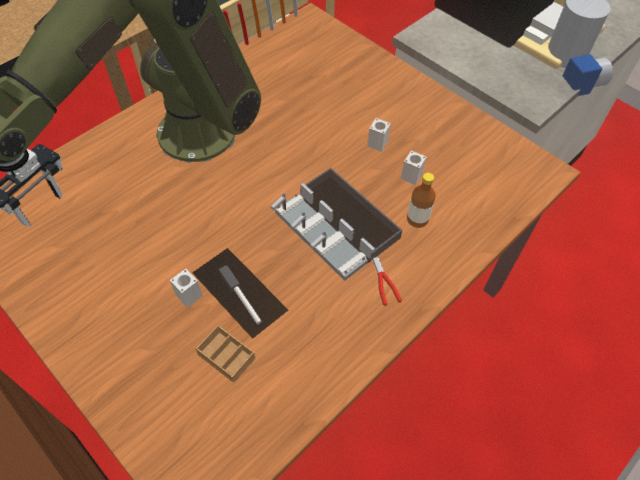

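View pics/top0.png

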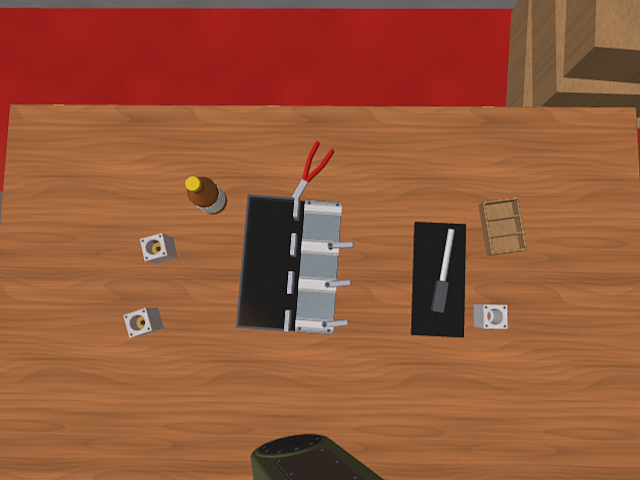

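The scene view shows two blocks by the bottle and one by the mat. In the top view the blocks are near (157,247), (141,322) and (492,316), the fixture is at about (290,263), and the drift's handle is at (440,296) with its tip at (450,232). Next I'll enlarge these areas.

```bash
python3 - <<'E'
import cv2,numpy as np
t=cv2.imread("pics/top0.png")
r=lambda x0,y0,x1,y1,s:cv2.resize(t[y0:y1,x0:x1],None,fx=s,fy=s,interpolation=cv2.INTER_CUBIC)
cv2.imwrite("pics/fix.png",r(230,185,360,340,3.8) if 0 else r(230,185,363,335,4))
a=r(110,220,190,345,4) # 320x500
b=r(405,215,525,340,4) #480x500
cv2.imwrite("pics/blk.png",np.hstack([a,b]))
E
```

View pics/fix.png

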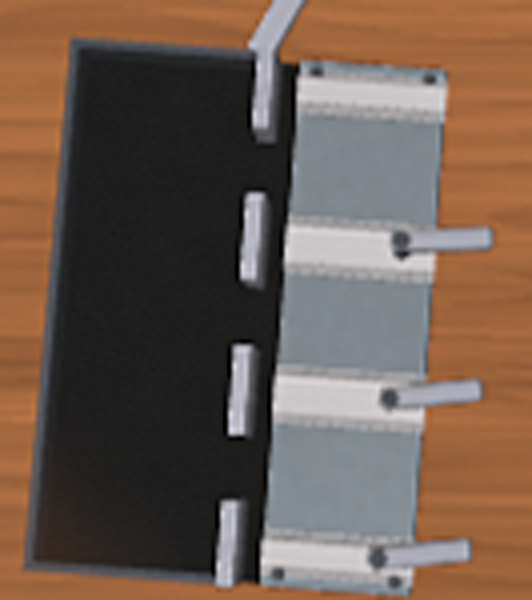

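View pics/blk.png

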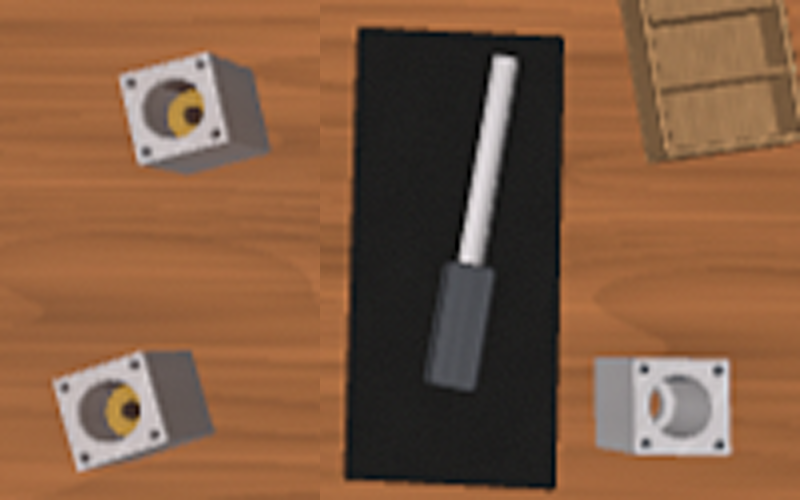

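Both left blocks hold brass bushes, at composite crop (183,112) and (122,410). Bare wood shows through the bore of the right block (680,405), so that one is empty and stays. The posts are at fix crop (401,240), (389,398) and (376,556), and the button tips point right, to the rear.

```bash
cat > h.py <<'E'
import numpy as np,cv2
from station import ctrl
from scipy.spatial.transform import Rotation as Rn
from scipy.optimize import least_squares
def proj(c,P):
    E=c["extrinsics"];q=(np.atleast_2d(P)-E[:3,3])@E[:3,:3]
    return np.c_[c["cx"]+c["fx"]*q[:,0]/-q[:,2],c["cy"]-c["fy"]*q[:,1]/-q[:,2]]
def ray(c,uv,z):
    uv=np.atleast_2d(uv).astype(float);E=c["extrinsics"]
    d=np.c_[(uv[:,0]-c["cx"])/c["fx"],-(uv[:,1]-c["cy"])/c["fy"],-np.ones(len(uv))]@E[:3,:3].T
    return E[:3,3]+d*((z-E[2,3])/d[:,2])[:,None]
def fit(c,uv,L,x0):
    L=np.array(L,float)
    def T(p):
        cs,s=np.cos(p[2]),np.sin(p[2]);return np.c_[p[0]+cs*L[:,0]-s*L[:,1],p[1]+s*L[:,0]+cs*L[:,1],L[:,2]]
    r=least_squares(lambda p:(proj(c,T(p))-uv).ravel(),x0);return r.x,np.abs(r.fun).max()
def pose():
    o=ctrl.get_obs();return o["ee_pos"],Rn.from_euler("xyz",o["eef_rot"]),o
def tool(target,R=None):
    "shift in tool axes to reach world target TCP pos (and rotation vector)"
    p,Rc,o=pose();d=Rc.inv().apply(np.array(target)-p)
    rv=(Rc.inv()*R).as_rotvec() if R is not None else None
    print("d",d.round(4),"rv",None if rv is None else rv.round(3))
E
python3 - <<'E'
from h import *
c=ctrl.camera("top");s=ctrl.camera("scene")
f=lambda a:np.array([[230,185]])+(np.array(a,float)-1.5)/4
uv=f([(401,239),(389,397),(376,555),(255,237),(241,390),(72,40),(25,570),(411,538),(418,430),(428,372),(434,283)])
L=[(.0425,-.036,.09),(-.0425,-.036,.09),(-.1275,-.036,.09),(.0425,.047,.055),(-.0425,.047,.055),(.148,.158,.04),(-.148,.158,.04),(-.112,-.055,.02),(-.058,-.055,.02),(-.027,-.055,.02),(.027,-.055,.02)]
p,e=fit(c,uv,L,[.45,.05,0]);print("fixture",p,e)
cs,sn=np.cos(p[2]),np.sin(p[2])
W=lambda L:np.array([(p[0]+cs*a-sn*b,p[1]+sn*a+cs*b,z) for a,b,z in L])
print((proj(c,W(L))-uv).round(1).tolist())
# buttons
for n,t in (("3",(490,238)),("2",(480,391)),("1",(468,550))):
    print("tip",n,ray(c,f([t]),.087)[0].round(4))
h=.025;C=[(-h,h,.08),(h,h,.08),(h,-h,.08),(-h,-h,.08)]
g=lambda a,o:np.array([o])+(np.array(a,float)-1.5)/4
im=s["pixels"].copy()
A=fit(c,g([(119,75),(211,52),(230,148),(139,167)],(110,220)),[C[0],C[1],C[2],C[3]][1:2]+[C[2],C[3],C[0]],[.5,.3,.2]);B=fit(c,g([(53,382),(144,351),(167,438),(78,472)],(110,220)),C[1:]+C[:1],[.35,.3,.3])
print("A",A,"B",B)
D=g([(443-320,262),(494-320,267),(475-320,390),(425-320,384),(505-320,57)],(405,215))
d=fit(c,D,[(.035,.013,.03),(.035,-.013,.03),(-.035,-.013,.03),(-.035,.013,.03),(.155,0,.024)],[.4,-.25,-.1]);print("drift",d)
def dot(P,col):
    for u in proj(s,P): cv2.circle(big,tuple(int(v) for v in (u-o)*3),3,col,-1)
o=np.array([255,100]);big=cv2.resize(s["pixels"][100:290,255:450],None,fx=3,fy=3,interpolation=cv2.INTER_CUBIC)
dot(W(L),(0,0,255))
for q in (A[0],B[0]):
    k,m=np.cos(q[2]),np.sin(q[2]);dot([(q[0]+k*a-m*b,q[1]+m*a+k*b,z) for a,b,z in C],(0,255,0))
cv2.imwrite("pics/chk.png",big)
E
```

```text
fixture [ 0.56231777  0.01021376 -0.06099422] 2.297157403735355
[[-0.2, 0.2], [-0.1, 0.4], [0.2, 1.2], [-1.0, -0.3], [-0.6, -0.2], [0.3, 0.1], [0.0, -0.8], [1.0, -2.3], [1.0, 0.6], [-0.5, 1.3], [-0.3, -0.2]]
tip 3 [ 0.6043 -0.0765  0.087 ]
tip 2 [ 0.5223 -0.0717  0.087 ]
tip 1 [ 0.4385 -0.0659  0.087 ]
A (array([0.59368847, 0.35496616, 0.24490321]), np.float64(0.9005907420364849)) B (array([0.43205215, 0.38147107, 0.33978332]), np.float64(0.5716972057975909))
drift (array([ 0.49626402, -0.27359599, -0.18007906]), np.float64(1.039038540847855))
```

View pics/chk.png

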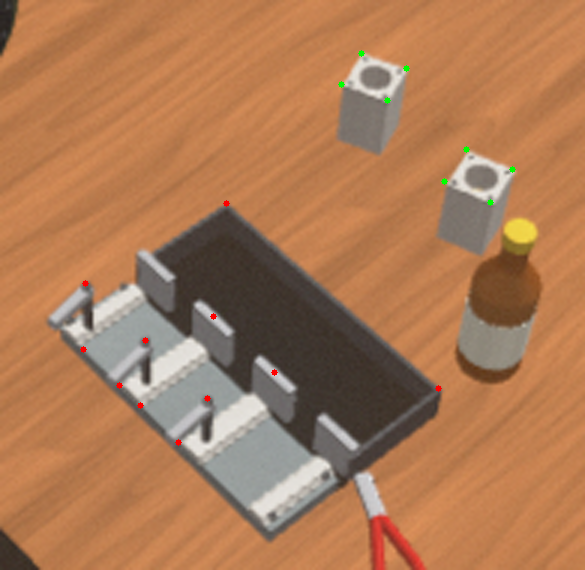

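Top-camera fits reproject into the scene view within about 1–2 px. Fixture is at (0.562, 0.010, yaw −0.061), block A at (0.594, 0.355) and block B at (0.432, 0.381). I'll grasp each block tilted 45°, so it can be laid down tilted 45° the other way.

```bash
cat >> h.py <<'E'
FX=np.array([.5630,.0102]);FY=-.061
def fw(x,y,z):
    c,s=np.cos(FY),np.sin(FY);return np.array([FX[0]+c*x-s*y,FX[1]+s*x+c*y,z])
def Rtilt(yaw,t):
    "tool down, tool x horizontally along yaw, then fingers lean: tool z gets +sin(t) along that yaw direction"
    return Rn.from_euler("z",yaw)*Rn.from_matrix(np.array([[np.cos(t),0,np.sin(t)],[0,-1,0],[np.sin(t),0,-np.cos(t)]]))
def goto(G,R,back=0,off=.003):
    zt=R.apply([0,0,1]);return np.array(G)-(off+back)*zt
E
python3 - <<'E'
from h import *
yb=.34+np.pi/2;R=Rtilt(yb,np.pi/4)
print(R.as_matrix())
Y=np.array([np.cos(yb),np.sin(yb),0]);G=np.array([.432,.3815,.05])-.008*Y
print(G,goto(G,R,.1))
p,Rc,o=pose()
print("via",Rc.inv().apply(np.array([.45,-.15,.33])-p), "pre", Rc.inv().apply(goto(G,R,.1)-np.array([.45,-.15,.33])))
print("rv",(Rc.inv()*R).as_rotvec())
E
```

```text
[[-0.23581098  0.94275467 -0.23581098]
 [ 0.66662822  0.33348709  0.66662822]
 [ 0.70710678  0.         -0.70710678]]
[0.4346679  0.37395796 0.05      ] [0.45895643 0.30529526 0.122832  ]
via [ 0.4014925  -0.29734921 -0.1026761 ] pre [ 0.11682502 -0.44000581  0.20745933]
rv [ 0.65219805  0.58976646 -1.57578199]
```

```bash
echo '[[0.04, -0.027, -0.0093, 0, 0, 0], [0.04, -0.027, -0.0093, 0, 0, 0], [0.04, -0.027, -0.0093, 0, 0, 0], [0.04, -0.027, -0.0093, 0, 0, 0], [0.04, -0.027, -0.0093, 0, 0, 0], [0.04, -0.027, -0.0093, 0, 0, 0], [0.04, -0.027, -0.0093, 0, 0, 0], [0.04, -0.027, -0.0093, 0, 0, 0], [0.04, -0.027, -0.0093, 0, 0, 0], [0.04, -0.027, -0.0093, 0, 0, 0]]' | python3 shift.py 0.094 30
echo '[[0, -0.027, -0.0093, 0.05, 0.0454, -0.1212], [0, 0, 0, 0.05, 0.0454, -0.1212], [0, 0, 0, 0.05, 0.0454, -0.1212], [0, 0, 0, 0.05, 0.0454, -0.1212], [0, 0, 0, 0.05, 0.0454, -0.1212], [0, 0, 0, 0.05, 0.0454, -0.1212], [0, 0, 0, 0.05, 0.0454, -0.1212], [0, 0, 0, 0.05, 0.0454, -0.1212], [0, 0, 0, 0.05, 0.0454, -0.1212], [0, 0, 0, 0.05, 0.0454, -0.1212]]' | python3 shift.py
echo '[[0, 0, 0, 0.05, 0.0454, -0.1212], [0, 0, 0, 0.05, 0.0454, -0.1212], [0, 0, 0, 0.05, 0.0454, -0.1212], [0, 0, 0, 0, 0, 0]]' | python3 shift.py
python3 - <<'E'
from h import *
yb=.34+np.pi/2;R=Rtilt(yb,np.pi/4);Y=np.array([np.cos(yb),np.sin(yb),0]);G=np.array([.4325,.3815,.05])-.008*Y
p,Rc,o=pose();print(p,o["qpos"].round(3),o["force"])
tool(goto(G,R,.1),R)
E
```

```text
time_s: 1.2
ee_pos: [0.456, -0.1751, 0.3209]
eef_rot: [3.141, -0.0, 0.24]
force: [0.6, -0.4, -0.3]
grip_width: 0.0941
grip_force: 0.0
time_s: 2.2
ee_pos: [0.4485, -0.1509, 0.3297]
eef_rot: [-2.995, -0.621, 1.454]
force: [-0.1, 0.1, -0.1]
grip_width: 0.0938
grip_force: 0.0
time_s: 2.6
ee_pos: [0.4489, -0.1508, 0.3286]
eef_rot: [3.141, -0.786, 1.912]
force: [-0.3, 0.5, 0.5]
grip_width: 0.0939
grip_force: 0.0
[ 0.44892528 -0.15084249  0.32855509] [-0.619  0.39   1.335  0.476  2.053 -0.877] [-0.29343053  0.50768836  0.52605219]
d [0.1555 0.1624 0.4471] rv [-0.    -0.001  0.001]
```

```bash
echo '[[0.0142, 0.0148, 0.0406, 0, 0, 0], [0.0142, 0.0148, 0.0406, 0, 0, 0], [0.0142, 0.0148, 0.0406, 0, 0, 0], [0.0142, 0.0148, 0.0406, 0, 0, 0], [0.0142, 0.0148, 0.0406, 0, 0, 0], [0.0142, 0.0148, 0.0406, 0, 0, 0], [0.0142, 0.0148, 0.0406, 0, 0, 0], [0.0142, 0.0148, 0.0406, 0, 0, 0], [0.0142, 0.0148, 0.0406, 0, 0, 0], [0.0142, 0.0148, 0.0406, 0, 0, 0]]' | python3 shift.py
echo '[[0.0135, 0.0144, 0.0411, 0, 0, 0], [0, 0, 0, 0, 0, 0]]' | python3 shift.py
python3 - <<'E'
from h import *
yb=.34+np.pi/2;R=Rtilt(yb,np.pi/4);Y=np.array([np.cos(yb),np.sin(yb),0]);G=np.array([.4325,.3815,.05])-.008*Y
p,Rc,o=pose();print(p,o["qpos"].round(3),o["force"])
tool(goto(G,R,0),R)
im=ctrl.camera("top")["pixels"][200:350,80:280];cv2.imwrite("pics/pre.png",cv2.resize(im,None,fx=4,fy=4))
E
```

```text
time_s: 3.6
ee_pos: [0.4597, 0.2652, 0.1423]
eef_rot: [3.141, -0.782, 1.906]
force: [1.6, 0.9, 0.4]
grip_width: 0.0941
grip_force: 0.0
time_s: 3.8
ee_pos: [0.4587, 0.3079, 0.1211]
eef_rot: [-3.137, -0.783, 1.907]
force: [-0.0, -0.8, 0.2]
grip_width: 0.094
grip_force: 0.0
[0.45873201 0.30792968 0.12110214] [ 0.201  0.49   1.716  0.837  1.224 -0.555] [-0.00405717 -0.75606079  0.23404807]
d [-0.0005 -0.      0.0969] rv [-0.002  0.002 -0.003]
```

View pics/pre.png

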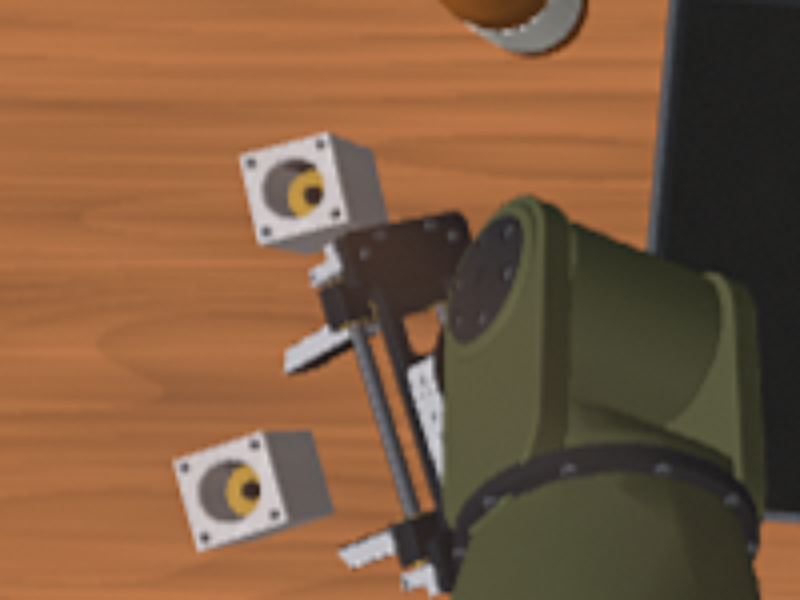

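The jaws straddle B correctly. B's top is at crop (230,490) and the fingers are at (320,345) and (370,550). The gripper's upper end at (345,235) may come near A, so I'm checking that clearance before going in.

```bash
python3 - <<'E'
from h import *
c=ctrl.camera("top");p,Rc,o=pose()
P=[p+Rc.apply([sx*.0375,sy*.0885,-.075-dz]) for dz in (0,.06) for sx in(1,-1) for sy in (1,-1)]
for q,u in zip(P,(proj(c,P)-[80,200])*4): print(q.round(3),u.round(0), "final",(q+Rc.apply([0,0,.097])).round(3))
E
```

```text
[0.552 0.31  0.203] [296. 250.] final [0.53  0.374 0.134]
[0.385 0.251 0.203] [402. 603.] final [0.363 0.315 0.134]
[0.57  0.259 0.15 ] [431. 224.] final [0.547 0.324 0.081]
[0.403 0.201 0.15 ] [534. 558.] final [0.38  0.265 0.081]
[0.566 0.27  0.245] [352. 214.] final [0.544 0.334 0.176]
[0.399 0.211 0.245] [464. 582.] final [0.377 0.276 0.176]
[0.584 0.219 0.192] [490. 189.] final [0.561 0.284 0.123]
[0.417 0.161 0.192] [598. 536.] final [0.394 0.225 0.124]
```

```bash
echo '[[0, 0, 0.025, 0, 0, 0], [0, 0, 0.025, 0, 0, 0], [0, 0, 0.025, 0, 0, 0], [0, 0, 0.022, 0, 0, 0], [0, 0, 0, 0, 0, 0], [0, 0, 0, 0, 0, 0]]' | python3 shift.py
echo '[[0, 0, 0, 0, 0, 0], [0, 0, 0, 0, 0, 0], [0, 0, 0, 0, 0, 0], [0, 0, 0, 0, 0, 0], [0, 0, 0, 0, 0, 0], [0, 0, 0, 0, 0, 0], [0, 0, 0, 0, 0, 0], [0, 0, 0, 0, 0, 0]]' | python3 shift.py 0.03 55
python3 - <<'E'
from h import *
p,Rc,o=pose();print(p,Rc.apply([0,0,1]),o["qpos"].round(3))
# lift straight up .2 in tool axes
print(Rc.inv().apply([0,0,.2]))
E
```

```text
time_s: 4.5
ee_pos: [0.4386, 0.3685, 0.0553]
eef_rot: [3.139, -0.783, 1.91]
force: [-1.1, -0.4, 0.3]
grip_width: 0.0937
grip_force: 0.0
time_s: 5.3
ee_pos: [0.438, 0.3695, 0.0544]
eef_rot: [3.139, -0.784, 1.911]
force: [1.3, -0.0, 1.4]
grip_width: 0.0504
grip_force: 55.0
[0.43797257 0.36946431 0.0543762 ] [-0.23351716  0.66606478 -0.7083978 ] [ 0.322  0.604  1.733  0.938  1.066 -0.607]
[ 0.14116233  0.00031284 -0.14167956]
```

```bash
echo '[[0.01, 0, -0.01, 0, 0, 0], [0.02, 0, -0.02, 0, 0, 0], [0.028, 0, -0.028, 0, 0, 0], [0.028, 0, -0.028, 0, 0, 0], [0.028, 0, -0.028, 0, 0, 0], [0.028, 0, -0.028, 0, 0, 0], [0, 0, 0, 0, 0, 0]]' | python3 shift.py
python3 - <<'E'
from h import *
p,Rc,o=pose();R=Rtilt(FY+np.pi/2,-np.pi/4);print(o["qpos"].round(3))
G=fw(-.085,.004,.056);tool(goto(G,R)+[0,0,.14],R)
E
```

```text
time_s: 6.0
ee_pos: [0.4381, 0.37, 0.2608]
eef_rot: [3.129, -0.783, 1.919]
force: [-0.3, -0.6, -4.9]
grip_width: 0.0502
grip_force: 55.0
[ 0.323  0.303  1.611  0.812  1.335 -0.265]
d [-0.2861 -0.0784 -0.1975] rv [ 0.01  -1.548  0.444]
```

```bash
echo '[[-0.0358, -0.0098, -0.0247, 0, 0, 0], [-0.0358, -0.0098, -0.0247, 0, 0, 0], [-0.0358, -0.0098, -0.0247, 0, 0, 0], [-0.0358, -0.0098, -0.0247, 0, 0, 0], [-0.0358, -0.0098, -0.0247, 0, 0, 0], [-0.0358, -0.0098, -0.0247, 0, 0, 0], [-0.0358, -0.0098, -0.0247, 0, 0, 0], [-0.0358, -0.0098, -0.0247, 0, 0, 0]]' | python3 shift.py
echo '[[0, 0, 0, 0.001, -0.129, 0.037], [0, 0, 0, 0.001, -0.129, 0.037], [0, 0, 0, 0.001, -0.129, 0.037], [0, 0, 0, 0.001, -0.129, 0.037], [0, 0, 0, 0.001, -0.129, 0.037], [0, 0, 0, 0.001, -0.129, 0.037]]' | python3 shift.py
echo '[[0, 0, 0, 0.001, -0.129, 0.037], [0, 0, 0, 0.001, -0.129, 0.037], [0, 0, 0, 0.001, -0.129, 0.037], [0, 0, 0, 0.001, -0.129, 0.037], [0, 0, 0, 0.001, -0.129, 0.037], [0, 0, 0, 0.001, -0.129, 0.037], [0, 0, 0, 0, 0, 0], [0, 0, 0, 0, 0, 0]]' | python3 shift.py
python3 - <<'E'
from h import *
p,Rc,o=pose();R=Rtilt(FY+np.pi/2,-np.pi/4);print(p,o["qpos"].round(3))
G=fw(-.085,.004,.056);tool(goto(G,R)+[0,0,.04],R)
c=ctrl.camera("scene")["pixels"]
cv2.imwrite("pics/pl1.png",cv2.resize(c[120:330,200:460],None,fx=3,fy=2.85)[:598,:780])
E
```

```text
time_s: 6.8
ee_pos: [0.4767, 0.0191, 0.1917]
eef_rot: [-3.141, -0.784, 1.909]
force: [0.8, 0.5, -4.7]
grip_width: 0.0495
grip_force: 55.0
time_s: 7.4
ee_pos: [0.4769, 0.0207, 0.1926]
eef_rot: [-3.055, 0.007, 1.711]
force: [-0.6, 0.4, -6.2]
grip_width: 0.0493
grip_force: 55.0
time_s: 8.2
ee_pos: [0.477, 0.0211, 0.1919]
eef_rot: [-3.125, 0.786, 1.523]
force: [0.7, -0.1, -5.6]
grip_width: 0.05
grip_force: 55.0
[0.47701659 0.02112195 0.19189447] [ 0.312  0.368  1.7   -0.72   1.466  0.594]
d [0.0666 0.0026 0.0659] rv [-0.007  0.     0.009]
```

View pics/pl1.png

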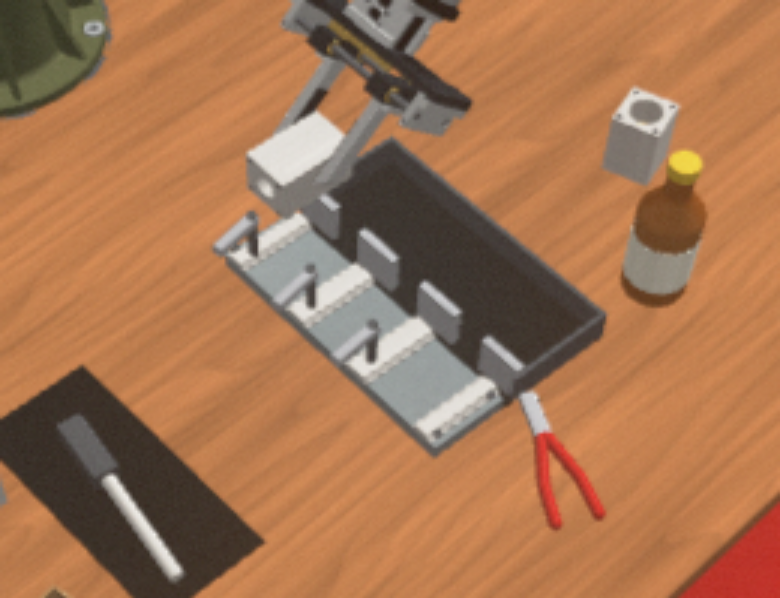

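The block hangs level over berth 1, with its small hole at crop (265,187) facing the rear. Next I'll apply the small rotation correction, lower it, and check alignment in the top view.

```bash
echo '[[0.0222, 0.0009, 0.022, -0.0035, 0, 0.0045], [0.0222, 0.0009, 0.022, -0.0035, 0, 0.0045], [0.0222, 0.0009, 0.022, 0, 0, 0], [0, 0, 0, 0, 0, 0], [0, 0, 0, 0, 0, 0]]' | python3 shift.py
python3 - <<'E'
from h import *
p,Rc,o=pose();R=Rtilt(FY+np.pi/2,-np.pi/4);print(p)
zt=Rc.apply([0,0,1]);Y=np.array([-np.sin(FY),np.cos(FY),0]);X=np.array([Y[1],-Y[0],0]);G=p+.003*zt
c=ctrl.camera("top");s=ctrl.camera("scene")
mid=G-[0,0,.011]-.0523*Y
pts=[mid+a*.025*X+[0,0,b*.025] for a,b in((-1,1),(1,1),(1,-1),(-1,-1))]+[mid]
def cr(c,o,k,w,h):
    im=cv2.resize(c["pixels"][o[1]:o[1]+h,o[0]:o[0]+w],None,fx=k,fy=k,interpolation=cv2.INTER_CUBIC)
    for u in proj(c,pts): cv2.circle(im,tuple(int(v) for v in (u-o)*k+k/2),2,(0,0,255),-1)
    return im
cv2.imwrite("pics/al1.png",np.hstack([cr(c,np.array([270,240]),5,80,110),cr(s,np.array([260,160]),5,80,110)]))
tool(goto(fw(-.085,.004,.056),R),R)
E
```

```text
time_s: 8.75
ee_pos: [0.4801, 0.0203, 0.1001]
eef_rot: [3.138, 0.788, 1.505]
force: [0.4, 0.0, -4.5]
grip_width: 0.0498
grip_force: 55.0
[0.4801445  0.02032884 0.10014621]
d [ 0.0308 -0.0023  0.0297] rv [ 0.002  0.002 -0.005]
```

View pics/al1.png

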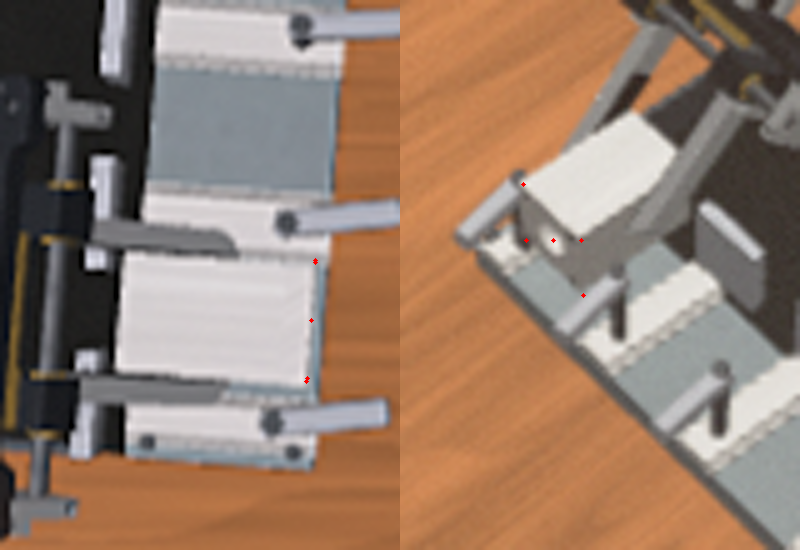

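The block is square over berth 1. Its rear edge sits at crop (311,320), and the midpoint between the posts is at (280,322), so it is about 1 mm off. I'll lower it gently.

```bash
echo '[[0.008, -0.0015, 0.008, 0, 0, -0.004], [0.008, 0, 0.008, 0, 0, 0], [0.008, 0, 0.008, 0, 0, 0], [0, 0, 0, 0, 0, 0]]' | python3 shift.py
echo '[[0.002, 0, 0.002, 0, 0, 0], [0.002, 0, 0.002, 0, 0, 0], [0, 0, 0, 0, 0, 0]]' | python3 shift.py
echo '[[0.001, 0, 0.001, 0, 0, 0], [0.001, 0, 0.001, 0, 0, 0], [0, 0, 0, 0, 0, 0]]' | python3 shift.py
```

```text
time_s: 9.25
ee_pos: [0.4776, 0.0205, 0.0634]
eef_rot: [-3.137, 0.79, 1.514]
force: [0.2, 0.0, -4.5]
grip_width: 0.05
grip_force: 55.0
time_s: 9.55
ee_pos: [0.4783, 0.0207, 0.0593]
eef_rot: [-3.141, 0.789, 1.511]
force: [-0.6, 0.2, -5.3]
grip_width: 0.0498
grip_force: 55.0
time_s: 9.85
ee_pos: [0.4786, 0.0207, 0.0586]
eef_rot: [3.14, 0.791, 1.509]
force: [-7.8, 4.2, 17.4]
grip_width: 0.0497
grip_force: 55.0
```

```bash
echo '[[0, 0, 0, 0, 0, 0], [0, 0, 0, 0, 0, 0], [0, 0, 0, 0, 0, 0], [0, 0, 0, 0, 0, 0]]' | python3 shift.py 0.068
echo '[[0, 0, -0.02, 0, 0, 0], [0, 0, -0.03, 0, 0, 0], [0, 0, -0.03, 0, 0, 0], [0, 0, -0.04, 0, 0, 0], [0, 0, -0.04, 0, 0, 0], [0, 0, 0, 0, 0, 0]]' | python3 shift.py
python3 - <<'E'
from h import *
p,Rc,o=pose();print(p,o["qpos"].round(3))
c=ctrl.camera("top");s=ctrl.camera("scene")
k=lambda c,x,y:cv2.resize(c["pixels"][y:y+110,x:x+80],None,fx=5,fy=5,interpolation=cv2.INTER_CUBIC)
cv2.imwrite("pics/in1.png",np.hstack([k(c,280,240),k(s,260,160)]))
# A pick: lean -X'
R=Rtilt(.245,np.pi/4);X=np.array([np.cos(.245),np.sin(.245),0]);G=np.array([.5942,.355,.05])-.009*X
print("A pre",goto(G,R,.12));tool(goto(G,R,.12),R)
E
```

```text
time_s: 10.25
ee_pos: [0.4784, 0.0206, 0.0566]
eef_rot: [-3.141, 0.789, 1.511]
force: [0.3, 0.7, -0.2]
grip_width: 0.0678
grip_force: 0.0
time_s: 10.85
ee_pos: [0.4863, 0.1369, 0.1725]
eef_rot: [3.135, 0.786, 1.509]
force: [0.9, -0.2, -0.5]
grip_width: 0.0682
grip_force: 0.0
[0.48632121 0.13691304 0.1724786 ] [ 0.5    0.51   1.542 -0.646  1.573  0.723]
A pre [0.50109191 0.33172087 0.13697413]
d [ 0.1625  0.0043 -0.118 ] rv [0.002 1.341 1.39 ]
```

View pics/in1.png

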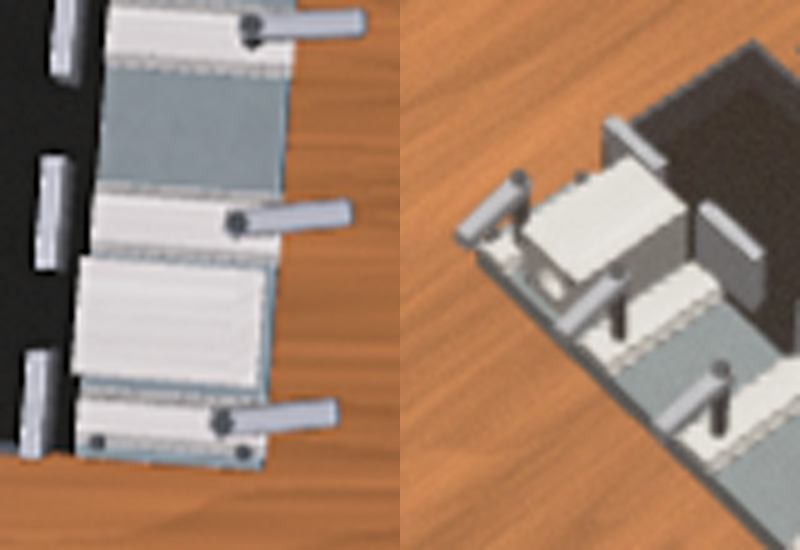

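Block B lies flat in berth 1. Its top is at crop (165,320) between the ridges and its small hole faces the rear. On to block A.

```bash
echo '[[0.02, 0, -0.04, 0, 0.0958, 0.0993], [0, 0, 0, 0, 0.0958, 0.0993], [0, 0, 0, 0, 0.0958, 0.0993], [0, 0, 0, 0, 0.0958, 0.0993], [0, 0, 0, 0, 0.0958, 0.0993], [0, 0, 0, 0, 0.0958, 0.0993], [0, 0, 0, 0, 0.0958, 0.0993]]' | python3 shift.py 0.094
echo '[[0, 0, 0, 0, 0.0958, 0.0993], [0, 0, 0, 0, 0.0958, 0.0993], [0, 0, 0, 0, 0.0958, 0.0993], [0, 0, 0, 0, 0.0958, 0.0993], [0, 0, 0, 0, 0.0958, 0.0993], [0, 0, 0, 0, 0.0958, 0.0993], [0, 0, 0, 0, 0.0958, 0.0993], [0, 0, 0, 0, 0, 0]]' | python3 shift.py
python3 - <<'E'
from h import *
p,Rc,o=pose();print(p,o["qpos"].round(3))
R=Rtilt(.245,np.pi/4);X=np.array([np.cos(.245),np.sin(.245),0]);G=np.array([.5942,.355,.05])-.009*X
tool(goto(G,R,.12),R)
E
```

```text
time_s: 11.65
ee_pos: [0.4874, 0.1752, 0.1823]
eef_rot: [2.871, -0.002, 0.873]
force: [0.6, 0.7, -0.3]
grip_width: 0.094
grip_force: 0.0
time_s: 12.45
ee_pos: [0.4859, 0.175, 0.1807]
eef_rot: [-3.141, -0.784, 0.241]
force: [0.1, -0.3, -1.0]
grip_width: 0.0941
grip_force: 0.0
[0.48585259 0.17502792 0.18074438] [ 0.292 -0.01   2.187 -0.196  0.185  1.8  ]
d [ 0.0061 -0.1485  0.0679] rv [ 0.003  0.002 -0.003]
```

```bash
echo '[[0.0015, -0.0371, 0.017, 0, 0, 0], [0.0015, -0.0371, 0.017, 0, 0, 0], [0.0015, -0.0371, 0.017, 0, 0, 0], [0.0015, -0.0371, 0.017, 0, 0, 0], [0, 0, 0, 0, 0, 0], [0, 0, 0, 0, 0, 0]]' | python3 shift.py
python3 - <<'E'
from h import *
p,Rc,o=pose();print(p,o["qpos"].round(3))
R=Rtilt(.245,np.pi/4);X=np.array([np.cos(.245),np.sin(.245),0]);G=np.array([.5942,.355,.05])-.009*X
tool(goto(G,R,0),R)
E
```

```text
time_s: 13.05
ee_pos: [0.5011, 0.2764, 0.1579]
eef_rot: [3.14, -0.762, 0.252]
force: [-0.2, -0.6, 0.3]
grip_width: 0.0941
grip_force: 0.0
[0.50108966 0.27635378 0.15790369] [ 0.521  0.174  2.04  -0.799  0.261  2.55 ]
d [-0.0016 -0.0534  0.1445] rv [-0.003  0.024  0.005]
```

Joint 6 reached its range limit at this tilt. I'll use a more upright pick (30°), which means placing at 60°.

```bash
echo '[[0, 0, -0.02, 0, -0.08, 0], [0, 0, 0, 0, -0.08, 0], [0, 0, 0, 0, -0.08, 0], [0, 0, 0, 0, 0, 0]]' | python3 shift.py
python3 - <<'E'
from h import *
p,Rc,o=pose();print(p,o["qpos"].round(3))
R=Rtilt(.245,np.pi/6);X=np.array([np.cos(.245),np.sin(.245),0]);G=np.array([.5942,.355,.05])-.009*X
tool(goto(G,R,.08),R)
E
```

```text
time_s: 13.45
ee_pos: [0.4942, 0.2719, 0.17]
eef_rot: [3.138, -0.552, 0.244]
force: [0.1, 0.8, 0.3]
grip_width: 0.0942
grip_force: 0.0
[0.49424423 0.27194435 0.17000742] [ 0.498  0.166  1.925 -0.271  0.529  2.023]
d [ 0.0314 -0.0567  0.0757] rv [ 0.004 -0.029 -0.001]
```

```bash
echo '[[0.008, -0.0142, 0.019, 0.001, -0.0072, 0], [0.008, -0.0142, 0.019, 0.001, -0.0072, 0], [0.008, -0.0142, 0.019, 0.001, -0.0072, 0], [0.008, -0.0142, 0.019, 0.001, -0.0072, 0], [0, 0, 0, 0, 0, 0], [0, 0, 0, 0, 0, 0]]' | python3 shift.py
python3 - <<'E'
from h import *
p,Rc,o=pose();print(p,o["qpos"].round(3))
R=Rtilt(.245,np.pi/6);X=np.array([np.cos(.245),np.sin(.245),0]);G=np.array([.5942,.355,.05])-.009*X
tool(goto(G,R,0),R)
E
```

```text
time_s: 14.05
ee_pos: [0.5437, 0.3429, 0.1194]
eef_rot: [3.14, -0.523, 0.246]
force: [-0.6, -0.9, 0.2]
grip_width: 0.0942
grip_force: 0.0
[0.54373766 0.34291148 0.11939178] [ 0.567  0.412  1.727 -0.323  0.525  2.134]
d [0.0025 0.0005 0.0785] rv [0.001 0.    0.001]
```

```bash
echo '[[0.001, 0, 0.02, 0, 0, 0], [0.001, 0, 0.02, 0, 0, 0], [0, 0, 0.02, 0, 0, 0], [0, 0, 0.0185, 0, 0, 0], [0, 0, 0, 0, 0, 0], [0, 0, 0, 0, 0, 0]]' | python3 shift.py
echo '[[0, 0, 0, 0, 0, 0], [0, 0, 0, 0, 0, 0], [0, 0, 0, 0, 0, 0], [0, 0, 0, 0, 0, 0], [0, 0, 0, 0, 0, 0], [0, 0, 0, 0, 0, 0], [0, 0, 0, 0, 0, 0], [0, 0, 0, 0, 0, 0]]' | python3 shift.py 0.03 55
python3 - <<'E'
from h import *
p,Rc,o=pose();X=np.array([np.cos(.245),np.sin(.245),0]);G=p+.003*Rc.apply([0,0,1])
print(p,o["qpos"].round(3),"s",G[2],"e",-(G[:2]-[.5942,.355])@X[:2]);print(Rc.inv().apply([0,0,.16]))
E
```

```text
time_s: 14.65
ee_pos: [0.5837, 0.3532, 0.0539]
eef_rot: [3.142, -0.524, 0.245]
force: [-0.1, -0.1, -0.0]
grip_width: 0.0939
grip_force: 0.0
time_s: 15.45
ee_pos: [0.5839, 0.3537, 0.0531]
eef_rot: [3.141, -0.524, 0.246]
force: [-2.4, -2.1, 2.2]
grip_width: 0.0499
grip_force: 54.9
[0.58389125 0.35370815 0.05313178] [ 0.545  0.587  1.642 -0.359  0.433  2.16 ] s 0.05053389984306299 e 0.008813907249741005
[ 8.00183016e-02  1.72946124e-05 -1.38553495e-01]
```

```bash
sed -i 's/FX=np.array(\[.5630/FX=np.array([.5618/' h.py; echo '[[0.01, 0, -0.0173, 0, 0, 0], [0.02, 0, -0.0346, 0, 0, 0], [0.02, 0, -0.0346, 0, 0, 0], [0.02, 0, -0.0346, 0, 0, 0], [0.02, 0, -0.0346, 0, 0, 0], [0, 0, 0, 0, 0, 0], [0, 0, 0, 0, 0, 0]]' | python3 shift.py
python3 - <<'E'
from h import *
p,Rc,o=pose();R=Rtilt(FY+np.pi/2,-np.pi/3);print(p,o["qpos"].round(3),o["grip_width"])
tool(goto(fw(0,.003,.054),R)+[0,0,.16],R)
E
```

```text
time_s: 16.15
ee_pos: [0.5835, 0.3537, 0.2322]
eef_rot: [3.141, -0.523, 0.246]
force: [-0.3, -0.6, -5.6]
grip_width: 0.0496
grip_force: 54.9
[0.583529   0.35367562 0.23215832] [ 0.545  0.357  1.513 -0.211  0.779  1.984] 0.04956376712420669
d [-0.0975  0.3226 -0.0369] rv [-0.359 -1.338 -1.339]
```

```bash
echo '[[-0.0122, 0.0403, -0.0046, 0, 0, 0], [-0.0122, 0.0403, -0.0046, 0, 0, 0], [-0.0122, 0.0403, -0.0046, 0, 0, 0], [-0.0122, 0.0403, -0.0046, 0, 0, 0], [-0.0122, 0.0403, -0.0046, 0, 0, 0], [-0.0122, 0.0403, -0.0046, 0, 0, 0], [-0.0122, 0.0403, -0.0046, 0, 0, 0], [-0.0122, 0.0403, -0.0046, 0, 0, 0], [0, 0, 0, 0, 0, 0]]' | python3 shift.py
echo '[[0, 0, 0, -0.0256, -0.0956, -0.0956], [0, 0, 0, -0.0256, -0.0956, -0.0956], [0, 0, 0, -0.0256, -0.0956, -0.0956], [0, 0, 0, -0.0256, -0.0956, -0.0956], [0, 0, 0, -0.0256, -0.0956, -0.0956], [0, 0, 0, -0.0256, -0.0956, -0.0956], [0, 0, 0, -0.0256, -0.0956, -0.0956]]' | python3 shift.py
echo '[[0, 0, 0, -0.0256, -0.0956, -0.0956], [0, 0, 0, -0.0256, -0.0956, -0.0956], [0, 0, 0, -0.0256, -0.0956, -0.0956], [0, 0, 0, -0.0256, -0.0956, -0.0956], [0, 0, 0, -0.0256, -0.0956, -0.0956], [0, 0, 0, -0.0256, -0.0956, -0.0956], [0, 0, 0, -0.0256, -0.0956, -0.0956], [0, 0, 0, 0, 0, 0], [0, 0, 0, 0, 0, 0]]' | python3 shift.py
python3 - <<'E'
from h import *
p,Rc,o=pose();R=Rtilt(FY+np.pi/2,-np.pi/3);print(p,o["qpos"].round(3),o["grip_width"])
tool(goto(fw(0,.003,.054),R)+[0,0,.04],R)
E
```

```text
time_s: 17.05
ee_pos: [0.5612, 0.0119, 0.2131]
eef_rot: [-3.141, -0.519, 0.24]
force: [0.0, 0.8, -5.4]
grip_width: 0.0496
grip_force: 54.9
time_s: 17.75
ee_pos: [0.5622, 0.0164, 0.2141]
eef_rot: [2.864, 0.258, 0.809]
force: [0.2, 0.1, -5.8]
grip_width: 0.0494
grip_force: 54.9
time_s: 18.65
ee_pos: [0.5624, 0.0165, 0.2145]
eef_rot: [3.14, 1.044, 1.507]
force: [-0.0, -0.7, -4.4]
grip_width: 0.0499
grip_force: 54.9
[0.56237092 0.01649508 0.21449406] [ 0.323  0.589  1.439 -0.933  1.64   0.586] 0.049929857409275524
d [ 0.1025 -0.0003  0.0604] rv [-0.001 -0.003 -0.001]
```

```bash
echo '[[0.0205, 0, 0.0121, 0, 0, 0], [0.0205, 0, 0.0121, 0, 0, 0], [0.0205, 0, 0.0121, 0, 0, 0], [0.0205, 0, 0.0121, 0, 0, 0], [0.0205, 0, 0.0121, 0, 0, 0], [0, 0, 0, 0, 0, 0], [0, 0, 0, 0, 0, 0]]' | python3 shift.py
python3 - <<'E'
from h import *
p,Rc,o=pose();R=Rtilt(FY+np.pi/2,-np.pi/3);print(p,o["qpos"].round(3),o["grip_width"])
tool(goto(fw(0,.003,.054),R),R)
c=ctrl.camera("top");s=ctrl.camera("scene")
k=lambda c,x,y:cv2.resize(c["pixels"][y:y+110,x:x+80],None,fx=5,fy=5,interpolation=cv2.INTER_CUBIC)
cv2.imwrite("pics/al2.png",np.hstack([k(c,280,220),k(s,270,160)]))
E
```

```text
time_s: 19.35
ee_pos: [0.5629, 0.0149, 0.0977]
eef_rot: [3.137, 1.045, 1.504]
force: [-0.4, -0.4, -4.5]
grip_width: 0.0498
grip_force: 54.9
[0.56286524 0.01486777 0.09773275] [ 0.32   0.756  1.476 -0.934  1.517  0.75 ] 0.04980189500038944
d [ 0.037  -0.0009  0.0204] rv [-0.001 -0.002 -0.003]
```

View pics/al2.png

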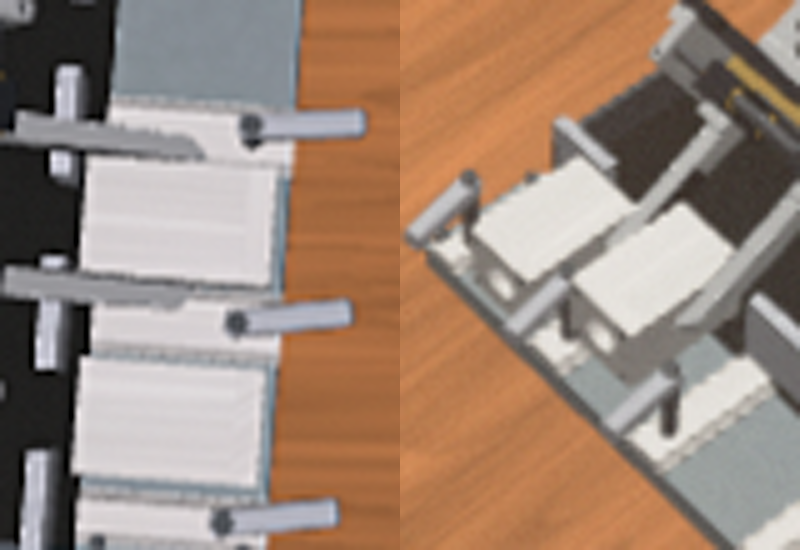

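Block A is level over berth 2. Its rear edge centre is at crop (272,222), against a post midpoint at row 225, so I'm shifting it about 1.3 mm while lowering.

```bash
echo '[[0.01, -0.0013, 0.0055, 0, 0, 0], [0.01, 0, 0.0055, 0, 0, 0], [0.011, 0, 0.0062, 0, 0, 0], [0, 0, 0, 0, 0, 0]]' | python3 shift.py
echo '[[0.002, 0, 0.0011, 0, 0, 0], [0.002, 0, 0.0011, 0, 0, 0], [0, 0, 0, 0, 0, 0]]' | python3 shift.py
echo '[[0.001, 0, 0.0006, 0, 0, 0], [0.001, 0, 0.0006, 0, 0, 0], [0, 0, 0, 0, 0, 0]]' | python3 shift.py
```

```text
time_s: 19.85
ee_pos: [0.5623, 0.0157, 0.0613]
eef_rot: [3.137, 1.048, 1.506]
force: [7.1, -3.3, -1.9]
grip_width: 0.0495
grip_force: 54.6
time_s: 20.15
ee_pos: [0.5628, 0.0159, 0.0604]
eef_rot: [3.131, 1.051, 1.5]
force: [0.7, 2.2, 27.5]
grip_width: 0.0502
grip_force: 55.0
time_s: 20.45
ee_pos: [0.5634, 0.0161, 0.0593]
eef_rot: [3.127, 1.051, 1.497]
force: [1.1, 6.0, 36.7]
grip_width: 0.0504
grip_force: 55.0
```

```bash
echo '[[-0.002, 0, -0.0012, 0, 0, 0], [-0.002, 0, -0.0012, 0, 0, 0], [0, 0, 0, 0, 0, 0]]' | python3 shift.py
python3 - <<'E'
from h import *
c=ctrl.camera("top");s=ctrl.camera("scene")
k=lambda c,x,y:cv2.resize(c["pixels"][y:y+80,x:x+60],None,fx=6.6,fy=6.6,interpolation=cv2.INTER_CUBIC)
cv2.imwrite("pics/al3.png",np.hstack([k(c,290,235),k(s,280,180)]))
E
```

```text
time_s: 20.75
ee_pos: [0.5628, 0.016, 0.0601]
eef_rot: [3.133, 1.047, 1.503]
force: [8.5, 1.7, 4.5]
grip_width: 0.0497
grip_force: 54.1
```

View pics/al3.png

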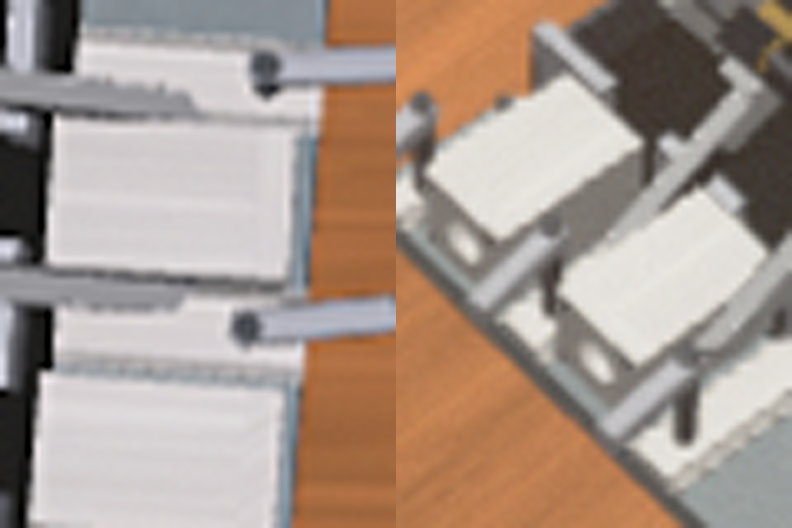

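Block A's rear-top edge runs from (297,125) to (288,278) in the top crop and from (558,295) to (632,362) in the scene crop. Contact came about 4 mm early, so I'm triangulating its height against block B's.

```bash
cat >> h.py <<'E'
def tri(c,u,s,v):
    r=least_squares(lambda P:np.r_[proj(c,P)[0]-u,proj(s,P)[0]-v],[.5,0,.07]);return r.x.round(4),np.abs(r.fun).max().round(2)
E
python3 - <<'E'
from h import *
c=ctrl.camera("top");s=ctrl.camera("scene")
t=lambda a:np.array([290,235])+np.array(a)/6.6-.4
q=lambda a:np.array([280,180])+np.array([a[0]-396,a[1]])/6.6-.4
for n,a,b in(("A+x",(297,125),(632,362)),("A-x",(288,278),(558,295)),("B+x",(287,380),(490,238)),("post1",(246,327),(550,228)),("post2",(265,72),(687,358))):
    print(n,tri(c,t(a),s,q(b)))
p,Rc,o=pose();G=p+.003*Rc.apply([0,0,1])
print(G,"fixture frame post1",fw(-.0425,-.036,.09),fw(.0425,-.036,.09))
# top edge positions at z=.07 fixture coordinates
f=lambda P:(np.array([[np.cos(FY),np.sin(FY)],[-np.sin(FY),np.cos(FY)]])@(P[:2]-FX)).round(4)
for z in(.07,.075):
  for a in((297,125),(288,278),(287,380)): print(z,f(ray(c,t(a),z)[0]))
for a in((246,327),(265,72)): print("post",f(ray(c,t(a),.092)[0]))
for a in((300,122),(303,292),(298,375)): print("ridge foot",f(ray(c,t(a),.02)[0]))
E
```

```text
A+x (array([ 0.5839, -0.0399,  0.0754]), np.float64(0.63))
A-x (array([ 0.5347, -0.0366,  0.0692]), np.float64(0.03))
B+x (array([ 0.5   , -0.0381,  0.0766]), np.float64(1.15))
post1 (array([ 0.5176, -0.0236,  0.0869]), np.float64(0.31))
post2 (array([ 0.6012, -0.0283,  0.0843]), np.float64(0.05))
[0.5626921  0.01343232 0.05863427] fixture frame post1 [ 0.51718441 -0.02314215  0.09      ] [ 0.60202631 -0.02832394  0.09      ]
0.07 [ 0.0263 -0.0477]
0.07 [-0.0242 -0.0484]
0.07 [-0.0575 -0.0504]
0.075 [ 0.0258 -0.0477]
0.075 [-0.0244 -0.0484]
0.075 [-0.0575 -0.0504]
post [-0.0419 -0.0361]
post [ 0.0408 -0.0362]
ridge foot [ 0.0318 -0.0484]
ridge foot [-0.0264 -0.0536]
ridge foot [-0.0547 -0.0539]
```

```bash
echo '[[-0.002, 0, -0.0012, 0, 0, 0], [0, 0.0008, 0, 0, 0, 0], [0, 0.0007, 0, 0, 0, 0], [0, 0, 0, 0, 0, 0]]' | python3 shift.py
echo '[[0.002, 0, 0.0012, 0, 0, 0], [0.002, 0, 0.0012, 0, 0, 0], [0, 0, 0, 0, 0, 0]]' | python3 shift.py
echo '[[0.001, 0, 0.0006, 0, 0, 0], [0, 0, 0, 0, 0, 0]]' | python3 shift.py
```

```text
time_s: 21.35
ee_pos: [0.5626, 0.0158, 0.0611]
eef_rot: [-3.141, 1.047, 1.509]
force: [2.2, -0.4, -4.7]
grip_width: 0.0501
grip_force: 54.2
time_s: 21.65
ee_pos: [0.5634, 0.0158, 0.0596]
eef_rot: [3.135, 1.05, 1.503]
force: [-1.7, 2.4, 19.8]
grip_width: 0.0502
grip_force: 54.8
time_s: 21.85
ee_pos: [0.5635, 0.0158, 0.0594]
eef_rot: [3.134, 1.051, 1.502]
force: [-4.1, 4.4, 28.4]
grip_width: 0.0501
grip_force: 55.1
```

```bash
echo '[[-0.0008, 0, -0.0005, 0, 0, 0], [0, 0, 0, 0, 0, 0], [0, 0, 0, 0, 0, 0], [0, 0, 0, 0, 0, 0], [0, 0, 0, 0, 0, 0]]' | python3 shift.py 0.066
echo '[[0, 0, -0.02, 0, 0, 0], [0, 0, -0.04, 0, 0, 0], [0, 0, -0.04, 0, 0, 0], [0, 0, -0.04, 0, 0, 0], [0, 0, -0.04, 0, 0, 0], [0, 0, -0.04, 0, 0, 0], [-0.03, 0, -0.03, 0, 0, 0], [-0.03, 0, -0.03, 0, 0, 0], [0, 0, 0, 0, 0, 0]]' | python3 shift.py
python3 - <<'E'
from h import *
c=ctrl.camera("top");s=ctrl.camera("scene")
k=lambda c,x,y:cv2.resize(c["pixels"][y:y+100,x:x+66],None,fx=6,fy=6,interpolation=cv2.INTER_CUBIC)
cv2.imwrite("pics/in2.png",np.hstack([k(c,285,240),k(s,265,165)]))
cv2.imwrite("pics/in2_top.png",c["pixels"]);cv2.imwrite("pics/in2_sc.png",s["pixels"])
p,Rc,o=pose();print(p,o["qpos"].round(3))
R=Rtilt(FY+np.pi/2,0);tool([.45,-.12,.2],R)
E
```

```text
time_s: 22.35
ee_pos: [0.5626, 0.0157, 0.0565]
eef_rot: [3.141, 1.047, 1.509]
force: [-0.0, 1.2, -0.2]
grip_width: 0.0659
grip_force: 0.0
time_s: 23.25
ee_pos: [0.5764, 0.2294, 0.2543]
eef_rot: [3.126, 1.041, 1.497]
force: [0.2, -0.7, 0.5]
grip_width: 0.066
grip_force: 0.0
[0.57576476 0.22784407 0.24898653] [ 0.595  0.814  0.98  -0.848  1.986  0.566]
d [-0.1356 -0.1042  0.3316] rv [ 1.000e-03  1.046e+00 -1.000e-03]
```

View pics/in2.png

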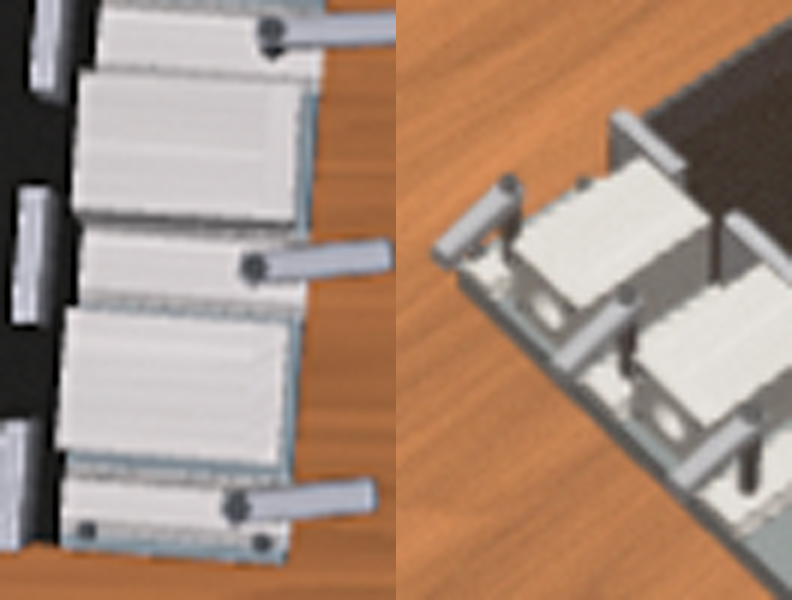

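Both blocks now lie in their berths with their small holes to the rear. I'll press lightly on their tops with closed fingers to confirm they are seated.

```bash
echo '[[0, 0, 0, 0, 0.149, 0], [0, 0, 0, 0, 0.149, 0], [0, 0, 0, 0, 0.149, 0], [0, 0, 0, 0, 0.149, 0], [0, 0, 0, 0, 0.149, 0], [0, 0, 0, 0, 0.149, 0], [0, 0, 0, 0, 0.149, 0], [0, 0, 0, 0, 0, 0], [0, 0, 0, 0, 0, 0]]' | python3 shift.py 0.0
python3 - <<'E'
from h import *
p,Rc,o=pose();print(p,o["qpos"].round(3))
R=Rtilt(FY+np.pi/2,0);tool(fw(-.015,-.005,.075+.022),R)
E
```

```text
time_s: 24.25
ee_pos: [0.5755, 0.2267, 0.2478]
eef_rot: [-3.14, 0.007, 1.507]
force: [1.0, -0.0, -0.5]
grip_width: 0.0008
grip_force: 0.0
[0.57552361 0.22668998 0.24777308] [ 0.318  0.444  1.278 -0.006  1.424  0.383]
d [-0.2209 -0.0147  0.1523] rv [-0.002  0.007 -0.003]
```

```bash
echo '[[-0.0368, -0.0025, 0.024, 0, 0.001, 0], [-0.0368, -0.0025, 0.024, 0, 0.001, 0], [-0.0368, -0.0025, 0.024, 0, 0.001, 0], [-0.0368, -0.0025, 0.024, 0, 0.001, 0], [-0.0368, -0.0025, 0.024, 0, 0.001, 0], [-0.0368, -0.0025, 0.024, 0, 0.001, 0], [0, 0, 0, 0, 0, 0], [0, 0, 0, 0, 0, 0]]' | python3 shift.py
echo '[[0, 0, 0.003, 0, 0, 0], [0, 0, 0.003, 0, 0, 0], [0, 0, 0, 0, 0, 0]]' | python3 shift.py
echo '[[0, 0, 0.002, 0, 0, 0], [0, 0, 0.0015, 0, 0, 0], [0, 0, 0, 0, 0, 0]]' | python3 shift.py
echo '[[0, 0, 0.002, 0, 0, 0], [0, 0, 0.0, 0, 0, 0], [0, 0, 0, 0, 0, 0]]' | python3 shift.py
```

```text
time_s: 25.05
ee_pos: [0.547, 0.0084, 0.1041]
eef_rot: [-3.139, -0.001, 1.509]
force: [-0.6, 0.7, 0.5]
grip_width: 0.0006
grip_force: 0.0
time_s: 25.35
ee_pos: [0.5472, 0.009, 0.0989]
eef_rot: [3.141, -0.002, 1.51]
force: [-0.9, 0.5, 0.2]
grip_width: 0.0006
grip_force: 0.0
time_s: 25.65
ee_pos: [0.5472, 0.0082, 0.0954]
eef_rot: [3.141, -0.003, 1.509]
force: [1.1, 0.8, -0.1]
grip_width: 0.0007
grip_force: 0.0
time_s: 25.95
ee_pos: [0.5474, 0.0082, 0.0946]
eef_rot: [3.14, -0.003, 1.509]
force: [-5.3, 0.3, 12.7]
grip_width: 0.0003
grip_force: 5.8
```

```bash
echo '[[0, 0, -0.006, 0, 0, 0], [0, 0.015, 0, 0, 0, 0], [0, 0.015, 0, 0, 0, 0], [0, 0, 0, 0, 0, 0]]' | python3 shift.py
echo '[[0, 0, 0.003, 0, 0, 0], [0, 0, 0.002, 0, 0, 0], [0, 0, 0, 0, 0, 0]]' | python3 shift.py
echo '[[0, 0, 0.0015, 0, 0, 0], [0, 0, 0, 0, 0, 0]]' | python3 shift.py
echo '[[0, 0, 0.0015, 0, 0, 0], [0, 0, 0, 0, 0, 0]]' | python3 shift.py
echo '[[0, 0, 0.0015, 0, 0, 0], [0, 0, 0, 0, 0, 0]]' | python3 shift.py
```

```text
time_s: 26.35
ee_pos: [0.5781, 0.0061, 0.0997]
eef_rot: [3.14, -0.003, 1.509]
force: [0.3, 0.9, -0.0]
grip_width: 0.0005
grip_force: 0.0
time_s: 26.65
ee_pos: [0.5765, 0.0063, 0.0942]
eef_rot: [-3.141, -0.003, 1.509]
force: [0.2, 0.1, 0.2]
grip_width: 0.0005
grip_force: 0.0
time_s: 26.85
ee_pos: [0.5771, 0.0063, 0.0931]
eef_rot: [3.141, -0.003, 1.509]
force: [-1.1, -0.1, 0.4]
grip_width: 0.0003
grip_force: 0.0
time_s: 27.05
ee_pos: [0.5775, 0.0063, 0.0928]
eef_rot: [3.14, -0.003, 1.509]
force: [-3.5, 1.0, 11.5]
grip_width: 0.0005
grip_force: 5.9
time_s: 27.25
ee_pos: [0.5783, 0.0063, 0.0928]
eef_rot: [3.137, -0.003, 1.509]
force: [-6.6, 0.4, 24.2]
grip_width: 0.0002
grip_force: 11.5
```

Block A's -x side sits about 2 mm high, so it is resting on the ridge slope. I'll nudge it towards +x with the closed fingers in the gap between the blocks.

```bash
echo '[[0, 0, -0.015, 0, 0, 0], [0, -0.028, -0.002, 0, 0, 0], [0, -0.028, 0, 0, 0, 0], [0, 0, 0, 0, 0, 0], [0, 0, 0, 0, 0, 0]]' | python3 shift.py
python3 - <<'E'
from h import *
R=Rtilt(FY+np.pi/2,0);tool(fw(-.0425,-.006,.070),R)
E
```

```text
time_s: 27.75
ee_pos: [0.5217, 0.0097, 0.1077]
eef_rot: [3.14, -0.003, 1.509]
force: [0.7, 0.2, -0.5]
grip_width: 0.0005
grip_force: 0.0
d [-0.0032 -0.0026  0.0377] rv [ 0.002 -0.003 -0.001]
```

```bash
echo '[[-0.0032, -0.0026, 0.008, 0, 0, 0], [0, 0, 0.01, 0, 0, 0], [0, 0, 0.01, 0, 0, 0], [0, 0, 0.009, 0, 0, 0], [0, 0, 0, 0, 0, 0]]' | python3 shift.py
echo '[[0, 0.002, 0, 0, 0, 0], [0, 0.002, 0, 0, 0, 0], [0, 0, 0, 0, 0, 0]]' | python3 shift.py
echo '[[0, 0.0015, 0, 0, 0, 0], [0, 0, 0, 0, 0, 0]]' | python3 shift.py
echo '[[0, 0.0015, 0, 0, 0, 0], [0, 0, 0, 0, 0, 0]]' | python3 shift.py
```

```text
time_s: 28.25
ee_pos: [0.5179, 0.0068, 0.0683]
eef_rot: [-3.139, -0.003, 1.509]
force: [-0.5, 0.2, 0.2]
grip_width: 0.0003
grip_force: 0.0
time_s: 28.55
ee_pos: [0.523, 0.0065, 0.0704]
eef_rot: [3.14, -0.003, 1.509]
force: [0.4, 0.8, -0.1]
grip_width: 0.0006
grip_force: 0.0
time_s: 28.75
ee_pos: [0.5242, 0.0064, 0.0703]
eef_rot: [3.141, -0.003, 1.509]
force: [-0.1, 0.5, -0.3]
grip_width: 0.0009
grip_force: 0.0
time_s: 28.95
ee_pos: [0.5257, 0.0063, 0.0701]
eef_rot: [3.141, -0.003, 1.509]
force: [-0.4, -0.1, 0.3]
grip_width: 0.0004
grip_force: 0.0
```

```bash
for i in 1 2 3; do echo '[[0, 0.0012, 0, 0, 0, 0], [0, 0, 0, 0, 0, 0]]' | python3 shift.py | egrep 'ee_pos|^force'; done
```

```text
ee_pos: [0.5265, 0.0063, 0.07]
force: [-2.3, 1.0, 1.3]
ee_pos: [0.5278, 0.0062, 0.0699]
force: [-3.0, 1.2, -1.2]
ee_pos: [0.5291, 0.0061, 0.07]
force: [-2.9, -0.2, -0.9]
```

```bash
for i in 1 2; do echo '[[0, 0.001, 0, 0, 0, 0], [0, 0, 0, 0, 0, 0]]' | python3 shift.py | egrep 'ee_pos|^force'; done
```

```text
ee_pos: [0.5302, 0.006, 0.07]
force: [-1.8, 0.0, -1.1]
ee_pos: [0.5311, 0.006, 0.0701]
force: [-4.4, 0.1, 0.2]
```

```bash
echo '[[0, -0.004, 0, 0, 0, 0], [0, -0.004, -0.02, 0, 0, 0], [0, 0, -0.015, 0, 0, 0], [0, 0.014, 0, 0, 0, 0], [0, 0.014, 0, 0, 0, 0], [0, 0, 0.004, 0, 0, 0], [0, 0, 0.003, 0, 0, 0], [0, 0, 0, 0, 0, 0]]' | python3 shift.py
for i in 1 2 3; do echo '[[0, 0, 0.0012, 0, 0, 0], [0, 0, 0, 0, 0, 0]]' | python3 shift.py | egrep 'ee_pos|^force'; done
```

```text
time_s: 30.75
ee_pos: [0.5502, 0.0047, 0.0973]
eef_rot: [-3.141, -0.003, 1.509]
force: [0.2, 0.1, -0.7]
grip_width: 0.0004
grip_force: 0.0
ee_pos: [0.5508, 0.0047, 0.0968]
force: [0.3, -0.3, -0.2]
ee_pos: [0.5509, 0.0047, 0.0956]
force: [-0.5, -0.5, 0.1]
ee_pos: [0.551, 0.0047, 0.0943]
force: [0.6, -0.7, -0.8]
```

```bash
for i in 1 2 3; do echo '[[0, 0, 0.001, 0, 0, 0], [0, 0, 0, 0, 0, 0]]' | python3 shift.py | egrep 'ee_pos|^force'; done
```

```text
ee_pos: [0.551, 0.0047, 0.0933]
force: [-0.2, -0.4, -0.2]
ee_pos: [0.551, 0.0047, 0.0924]
force: [0.3, 0.5, 0.9]
ee_pos: [0.5511, 0.0047, 0.0923]
force: [-4.2, -0.2, 8.9]
```

-x side is now at 70 mm. Checking A's +x side and both sides of B.

```bash
echo '[[0, 0, -0.007, 0, 0, 0], [0, 0.015, 0, 0, 0, 0], [0, 0.015, 0, 0, 0, 0], [0, 0, 0.003, 0, 0, 0], [0, 0, 0.002, 0, 0, 0], [0, 0, 0, 0, 0, 0]]' | python3 shift.py | egrep 'ee_pos|^force'
for i in 1 2 3; do echo '[[0, 0, 0.001, 0, 0, 0], [0, 0, 0, 0, 0, 0]]' | python3 shift.py | egrep 'ee_pos|^force'; done
echo '[[0, 0, -0.015, 0, 0, 0], [0, -0.04, 0, 0, 0, 0], [0, -0.045, 0, 0, 0, 0], [0.002, -0.015, 0.003, 0, 0, 0], [0.002, 0, 0.004, 0, 0, 0], [0, 0, 0.004, 0, 0, 0], [0, 0, 0, 0, 0, 0]]' | python3 shift.py | egrep 'ee_pos|^force'
for i in 1 2 3 4; do echo '[[0, 0, 0.001, 0, 0, 0], [0, 0, 0, 0, 0, 0]]' | python3 shift.py | egrep 'ee_pos|^force'; done
```

```text
ee_pos: [0.5802, 0.0029, 0.093]
force: [0.4, -0.1, -0.2]
ee_pos: [0.5807, 0.0029, 0.0925]
force: [-0.6, -0.5, 0.6]
ee_pos: [0.5811, 0.0029, 0.0923]
force: [-4.0, -0.3, 8.0]
ee_pos: [0.5816, 0.0028, 0.0923]
force: [-4.9, -0.3, 16.5]
ee_pos: [0.4822, 0.013, 0.0941]
force: [0.1, 0.2, 0.9]
ee_pos: [0.4818, 0.0129, 0.0932]
force: [0.6, 0.4, -0.1]
ee_pos: [0.4816, 0.013, 0.0924]
force: [1.2, 0.9, -0.3]
ee_pos: [0.4816, 0.013, 0.0922]
force: [-4.5, -0.4, 10.8]
ee_pos: [0.4818, 0.013, 0.0921]
force: [-10.0, -0.5, 24.2]
```

Both blocks are seated flat, with tops at 70 mm. Next, button 1.

```bash
echo '[[0, 0, -0.03, 0, 0, 0], [-0.02, -0.03, -0.03, 0, 0, 0], [-0.03, -0.03, 0, 0, 0, 0], [-0.02, -0.01, 0, 0, 0, 0], [0, 0, 0, 0, 0, 0], [0, 0, 0, 0, 0, 0]]' | python3 shift.py | egrep 'ee_pos|^force'
python3 - <<'E'
from h import *
R=Rtilt(FY+np.pi/2,0);tool(fw(-.150,-.070,.100),R)
E
```

```text
ee_pos: [0.4074, -0.0527, 0.1504]
force: [0.5, 0.2, -0.8]
d [0.0021 0.0002 0.0504] rv [ 0.001 -0.003 -0.002]
```

```bash
echo '[[0.002, 0, 0.025, 0, -0.003, 0], [0, 0, 0.025, 0, 0, 0], [0, 0, 0, 0, 0, 0]]' | python3 shift.py | egrep 'ee_pos|^force'
echo '[[0, 0.008, 0, 0, 0, 0], [0, 0.008, 0, 0, 0, 0], [0, 0.008, 0, 0, 0, 0], [-0.002, 0.008, 0, 0, 0, 0], [0.003, 0.006, 0, 0, 0, 0], [0.003, 0.007, 0, 0, 0, 0], [0, 0, 0, 0, 0, 0]]' | python3 shift.py | egrep 'ee_pos|^force'
echo '[[0.004, 0.004, 0, 0, 0, 0], [0.005, 0.004, 0, 0, 0, 0], [0.003, 0.001, 0, 0, 0, 0], [0, 0, 0, 0, 0, 0]]' | python3 shift.py | egrep 'ee_pos|^force'
python3 - <<'E'
from h import *
R=Rtilt(FY+np.pi/2,0);tool(fw(-.092,-.049,.100),R)
E
```

```text
ee_pos: [0.4064, -0.0496, 0.0979]
force: [-0.5, -0.1, 0.5]
ee_pos: [0.4537, -0.0492, 0.1006]
force: [0.8, -0.1, 0.1]
ee_pos: [0.4625, -0.0375, 0.1003]
force: [-0.1, -0.1, 0.3]
d [0.0047 0.0042 0.0003] rv [ 0.001  0.    -0.   ]
```

```bash
echo '[[0.003, 0.003, 0, 0, 0, 0], [0, 0, 0, 0, 0, 0]]' | python3 shift.py | egrep 'ee_pos|^force';for i in 1 2 3; do echo '[[0.0015, 0, 0, 0, 0, 0], [0, 0, 0, 0, 0, 0]]' | python3 shift.py | egrep 'ee_pos|^force'; done
python3 - <<'E'
from h import *
c=ctrl.camera("top");s=ctrl.camera("scene")
k=lambda c,x,y:cv2.resize(c["pixels"][y:y+100,x:x+66],None,fx=6,fy=6,interpolation=cv2.INTER_CUBIC)
cv2.imwrite("pics/bt1.png",np.hstack([k(c,295,240),k(s,255,165)]))
E
```

```text
ee_pos: [0.4654, -0.0353, 0.1002]
force: [-2.3, -4.4, -0.1]
ee_pos: [0.4654, -0.0349, 0.1002]
force: [-4.7, -14.9, 0.3]
ee_pos: [0.4654, -0.0346, 0.1003]
force: [-5.0, -25.3, -0.1]
ee_pos: [0.4655, -0.0342, 0.1003]
force: [-5.5, -36.3, 0.1]
```

View pics/bt1.png

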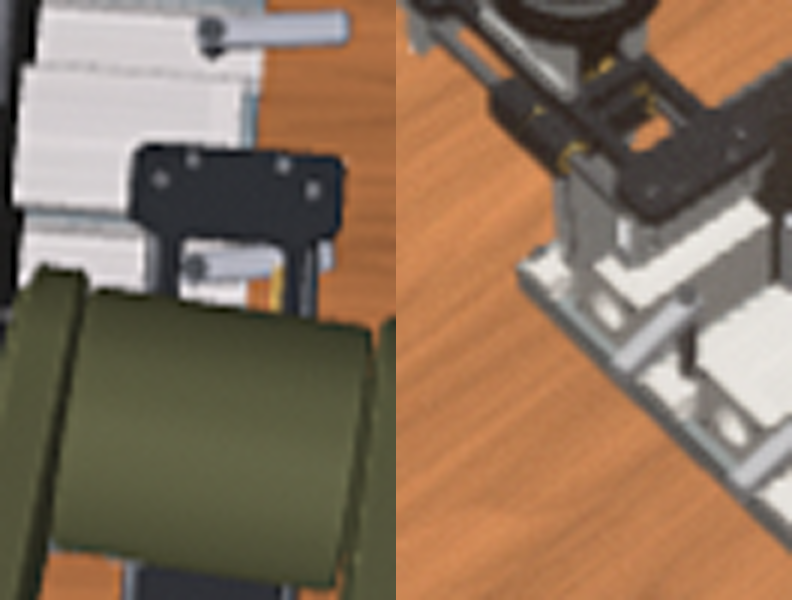

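Fingers are against the turned bar. The post is hidden, but the force rose sharply at the expected stop position. Backing off, then the same for button 2.

```bash
echo '[[-0.012, 0, 0, 0, 0, 0], [-0.015, 0, 0, 0, 0, 0], [0, 0, -0.03, 0, 0, 0], [0, 0, -0.02, 0, 0, 0], [0, 0, 0, 0, 0, 0]]' | python3 shift.py | egrep 'ee_pos|^force'
python3 - <<'E'
from h import *
R=Rtilt(FY+np.pi/2,0);tool(fw(-.065,-.070,.100),R)
E
```

```text
ee_pos: [0.4653, -0.0578, 0.1526]
force: [0.0, -0.5, -0.9]
d [0.0038 0.0269 0.0528] rv [ 0.005  0.001 -0.001]
```

```bash
echo '[[0.0038, 0.027, 0, 0.005, 0, 0], [0, 0, 0.025, 0, 0, 0], [0, 0, 0.027, 0, 0, 0], [0, 0, 0, 0, 0, 0]]' | python3 shift.py | egrep 'ee_pos|^force'
echo '[[0, 0.008, 0, 0, 0, 0], [0, 0.008, 0, 0, 0, 0], [0, 0.008, 0, 0, 0, 0], [-0.002, 0.008, 0, 0, 0, 0], [0.003, 0.006, 0, 0, 0, 0], [0.003, 0.007, 0, 0, 0, 0], [0, 0, 0, 0, 0, 0]]' | python3 shift.py | egrep 'ee_pos|^force'
echo '[[0.004, 0.004, 0, 0, 0, 0], [0.005, 0.004, 0, 0, 0, 0], [0.003, 0.001, 0, 0, 0, 0], [0, 0, 0, 0, 0, 0]]' | python3 shift.py | egrep 'ee_pos|^force'
echo '[[0.003, 0.003, 0, 0, 0, 0], [0, 0, 0, 0, 0, 0]]' | python3 shift.py | egrep 'ee_pos|^force';for i in 1 2; do echo '[[0.0015, 0, 0, 0, 0, 0], [0, 0, 0, 0, 0, 0]]' | python3 shift.py | egrep 'ee_pos|^force'; done
```

```text
ee_pos: [0.4891, -0.055, 0.0947]
force: [-0.2, 1.1, 0.4]
ee_pos: [0.5373, -0.0541, 0.0984]
force: [-0.3, -1.2, -0.0]
ee_pos: [0.5462, -0.0423, 0.0981]
force: [-0.2, -0.2, -0.6]
ee_pos: [0.5489, -0.0404, 0.098]
force: [-3.3, -5.5, 0.8]
ee_pos: [0.5489, -0.0401, 0.098]
force: [-4.3, -14.0, 1.3]
ee_pos: [0.5489, -0.0398, 0.0981]
force: [-5.4, -23.3, 0.7]
```

```bash
echo '[[-0.012, 0, 0, 0, 0, 0], [-0.015, 0, 0, 0, 0, 0], [0, 0, -0.04, 0, 0, 0], [0, 0, -0.05, 0, 0, 0], [0, 0, -0.05, 0, 0, 0], [0.035, 0, -0.035, 0, 0, 0], [0.05, 0, 0, 0, 0, 0], [0.05, 0, 0, 0, 0, 0], [0.05, 0, 0, 0, 0, 0], [0.05, 0, 0, 0, 0, 0]]' | python3 shift.py | egrep 'ee_pos|^force'
echo '[[0.05, 0, 0, 0, 0, 0], [0, 0, 0, 0, 0, 0], [0, 0, 0, 0, 0, 0]]' | python3 shift.py 0.06| egrep 'ee_pos|^force'
python3 - <<'E'
from h import *
c=ctrl.camera("top")
k=lambda x,y,w,h,f:cv2.resize(c["pixels"][y:y+h,x:x+w],None,fx=f,fy=f,interpolation=cv2.INTER_CUBIC)
cv2.imwrite("pics/dr.png",np.hstack([k(285,240,70,100,5),k(405,215,80,100,5)]))
E
```

```text
ee_pos: [0.5629, 0.1722, 0.2732]
force: [1.0, 0.2, -0.6]
ee_pos: [0.5659, 0.2209, 0.2725]
force: [-0.5, -1.6, 0.4]
```

View pics/dr.png

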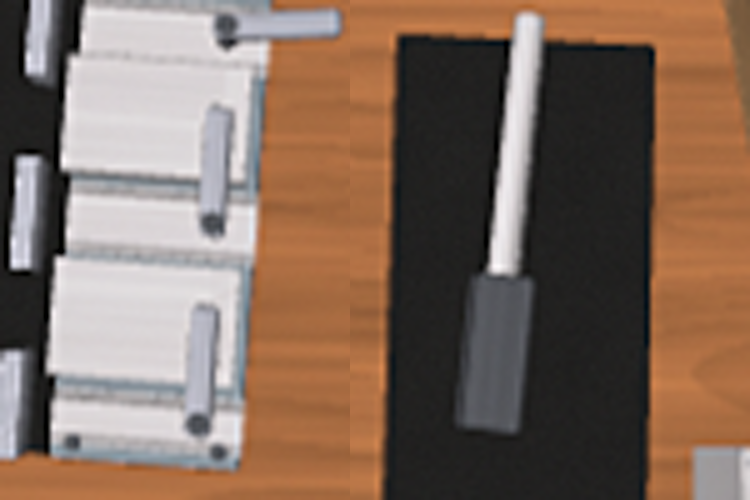

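The top view shows both turnbuttons, at crop (215,170) and (202,370), fully across their blocks. The drift has been knocked: its handle is now at (495,353) and its tip at (529,14), past the edge of the mat. I'm refitting its pose.

```bash
python3 - <<'E'
from h import *
c=ctrl.camera("top")
D=np.array([405,215])+(np.array([(118,274),(186,279),(170,433),(105,427),(179,14)],float)-2)/5
L=[(.035,.013,.03),(.035,-.013,.03),(-.035,-.013,.03),(-.035,.013,.03),(.155,0,.024)]
d,e=fit(c,D,L,[.48,-.25,-.1]);print("drift",d,e)
R=Rtilt(d[2],0);P=np.array([d[0],d[1],0])+.003*np.r_[np.cos(d[2]),np.sin(d[2]),0]
p,Rc,o=pose();print(p,o["qpos"].round(2),P)
tool(P+[0,0,.15],R)
E
```

```text
drift [ 0.52025314 -0.26069329 -0.11426349] 1.2368426028676822
[0.56617507 0.21927903 0.27293989] [0.31 0.4  1.28 0.   1.47 0.37] [ 0.52323357 -0.26103534  0.        ]
d [-0.482  -0.0121  0.1232] rv [-0.003  0.004  1.622]
```

```bash
echo '[[-0.0482, -0.0012, 0, 0, 0, 0], [-0.0482, -0.0012, 0, 0, 0, 0], [-0.0482, -0.0012, 0, 0, 0, 0], [-0.0482, -0.0012, 0, 0, 0, 0], [-0.0482, -0.0012, 0, 0, 0, 0], [-0.0482, -0.0012, 0, 0, 0, 0], [-0.0482, -0.0012, 0, 0, 0, 0], [-0.0482, -0.0012, 0, 0, 0, 0], [-0.0482, -0.0012, 0, 0, 0, 0], [-0.0482, -0.0012, 0, 0, 0, 0]]' | python3 shift.py | egrep 'ee_pos|^force'
echo '[[0, 0, 0.02, 0, 0, 0.147], [0, 0, 0.03, 0, 0, 0.147], [0, 0, 0.03, 0, 0, 0.147], [0, 0, 0.03, 0, 0, 0.147], [0, 0, 0.01, 0, 0, 0.147], [0, 0, 0, 0, 0, 0.147], [0, 0, 0, 0, 0, 0.147], [0, 0, 0, 0, 0, 0.147], [0, 0, 0, 0, 0, 0.147], [0, 0, 0, 0, 0, 0.147]]' | python3 shift.py | egrep 'ee_pos|^force'
echo '[[0, 0, 0, 0, 0, 0.147], [0, 0, 0, 0, 0, 0], [0, 0, 0, 0, 0, 0]]' | python3 shift.py | egrep 'ee_pos|^force'
python3 - <<'E'
from h import *
R=Rtilt(-.1143,0);tool([.5232,-.2610,.030],R)
E
```

```text
ee_pos: [0.5226, -0.2632, 0.2737]
force: [0.8, 0.3, -0.4]
ee_pos: [0.5227, -0.2613, 0.1535]
force: [0.1, -0.2, -0.6]
ee_pos: [0.5231, -0.2607, 0.1534]
force: [0.0, 1.2, -0.6]
d [7.000e-04 1.000e-04 1.234e-01] rv [0.001 0.004 0.009]
```

```bash
echo '[[0, 0, 0.04, 0, 0.004, 0.009], [0, 0, 0.04, 0, 0, 0], [0, 0, 0.02, 0, 0, 0], [0, 0, 0.012, 0, 0, 0], [0, 0, 0.011, 0, 0, 0], [0, 0, 0, 0, 0, 0], [0, 0, 0, 0, 0, 0]]' | python3 shift.py | egrep 'ee_pos|^force'
echo '[[0, 0, 0, 0, 0, 0], [0, 0, 0, 0, 0, 0], [0, 0, 0, 0, 0, 0], [0, 0, 0, 0, 0, 0], [0, 0, 0, 0, 0, 0], [0, 0, 0, 0, 0, 0]]' | python3 shift.py 0.01 58
echo '[[0, 0, -0.02, 0, 0, 0], [0, 0, -0.04, 0, 0, 0], [0, 0, -0.04, 0, 0, 0], [0, 0, -0.04, 0, 0, 0], [0, 0, -0.03, 0, 0, 0], [0, 0, 0, 0, 0, 0]]' | python3 shift.py
python3 - <<'E'
from h import *
p,Rc,o=pose();print(p,o["qpos"].round(2))
R=Rtilt(FY+np.pi/2,0);tool(fw(0,-.28,.18),R)
E
```

```text
ee_pos: [0.5238, -0.2602, 0.031]
force: [-0.6, -0.5, 0.1]
time_s: 45.15
ee_pos: [0.5235, -0.2602, 0.0304]
eef_rot: [3.14, -0.0, -0.117]
force: [-0.5, -3.1, 3.0]
grip_width: 0.0254
grip_force: 58.0
time_s: 45.75
ee_pos: [0.5245, -0.2602, 0.2037]
eef_rot: [3.139, -0.005, -0.117]
force: [-0.7, -0.3, -4.4]
grip_width: 0.0256
grip_force: 58.0
[ 0.52453136 -0.26024071  0.20374221] [-0.52  0.39  1.45 -0.    1.29  1.16]
d [0.021  0.0066 0.0239] rv [ 0.006 -0.002 -1.627]
```

```bash
echo '[[0, 0, 0, 0, 0, -0.148], [0, 0, 0, 0, 0, -0.148], [0, 0, 0, 0, 0, -0.148], [0, 0, 0, 0, 0, -0.148], [0, 0, 0, 0, 0, -0.148], [0, 0, 0, 0, 0, -0.148], [0, 0, 0, 0, 0, -0.148], [0, 0, 0, 0, 0, -0.148], [0, 0, 0, 0, 0, -0.148], [0, 0, 0, 0, 0, -0.148]]' | python3 shift.py | egrep 'ee_pos|^force'
echo '[[0, 0, 0, 0, 0, -0.147], [0, 0, 0, 0, 0, 0], [0, 0, 0, 0, 0, 0]]' | python3 shift.py | egrep 'ee_pos|^force|grip'
python3 - <<'E'
from h import *
p,Rc,o=pose();R=Rtilt(FY+np.pi/2,0);tool(fw(.0012,-.235,.0584),R)
c=ctrl.camera("top");s=ctrl.camera("scene")
# block edges (read from dr.png) in fixture frame
f=lambda P:(np.array([[np.cos(FY),np.sin(FY)],[-np.sin(FY),np.cos(FY)]])@(P[:2]-FX)).round(4)
for a in((255,70),(247,190),(240,268),(237,390)): print(f(ray(c,np.array([285,240])+(np.array(a)-2)/5,.07)[0]))
print("holeB scene",f(ray(s,[290.3,217],.045)[0]))
# rod tip: bright pixels near its predicted place
G=p+Rc.apply([0,0,.0134]);tip=G+Rc.apply([.152,0,0]);print("pred tip",proj(c,tip),"base",proj(c,G+Rc.apply([.035,0,0])),tip)
u,v=proj(c,tip)[0].round().astype(int);g=c["pixels"][v-12:v+13,u-14:u+15].min(2);print(g[::2,::2])
E
```

```text
ee_pos: [0.5228, -0.2593, 0.1973]
force: [0.4, 0.5, -3.9]
ee_pos: [0.5231, -0.2595, 0.1985]
force: [0.0, -0.7, -4.1]
grip_width: 0.0252
grip_force: 58.0
d [0.0366 0.0236 0.14  ] rv [-0.003 -0.001 -0.004]
[ 0.0263 -0.0499]
[-0.026  -0.0501]
[-0.0597 -0.0495]
[-0.1118 -0.052 ]
holeB scene [-0.0819 -0.0507]
pred tip [[369.74208683 275.36731571]] base [[429.9077754  280.00301616]] [ 0.53297174 -0.1078536   0.1851623 ]
[[ 62  61  61  61  61  61  60  62  61  63  62  62  62  63  64]
 [ 63  62  62  62  65  63  66  62  63  62  64  64  62  64  63]
 [ 65  64  65  66  66  67  65  66  67  66  65  66  66  66  65]
 [ 63  64  63  63  60  62  62  62  62  62  63  64  65  66  66]
 [ 63  64  64  64  63  64  61  59  60  60  59  58  58  58  57]
 [ 62  62  61  59  60  61  51 130 120 121 114  94  82  69  53]
 [ 60  60  62  61  60  60  42 203 197 193 190 186 182 176 173]
 [ 61  60  60  60  58  57  59 199 198 202 204 205 204 205 205]
 [ 59  59  60  60  59  62  62 148 155 164 173 180 183 186 188]
 [ 58  56  56  56  55  54  51  49  45  44  47  48  58  79  84]
 [ 60  63  66  65  64  63  63  63  62  60  59  59  60  61  60]
 [ 60  58  58  60  62  64  63  60  63  61  61  60  59  59  59]
 [ 63  63  63  61  61  62  67  66  68  66  67  67  66  66  65]]
```

```bash
echo '[[0.018, 0.012, 0.02, 0, 0, -0.004], [0.0186, 0.0104, 0.03, 0, 0, 0], [0, 0, 0.03, 0, 0, 0], [0, 0, 0.03, 0, 0, 0], [0, 0, 0.02, 0, 0, 0], [0, 0, 0.01, 0, 0, 0], [0, 0, 0, 0, 0, 0], [0, 0, 0, 0, 0, 0]]' | python3 shift.py | egrep 'ee_pos|^force|grip'
cat >> h.py <<'E'
f2=lambda P:(np.array([[np.cos(FY),np.sin(FY)],[-np.sin(FY),np.cos(FY)]])@(P[:2]-FX)).round(4)
def rod(z=.052):
    "rod axis seen from above, fixture frame: centre of bright band at columns behind the tip"
    c=ctrl.camera("top");p,Rc,o=pose();G=p+Rc.apply([0,0,.0134])
    for a in (.06,.09,.12,.14):
        u,v=proj(c,G+Rc.apply([a,0,0]))[0];u=int(round(u));v0=int(round(v))
        col=c["pixels"][v0-9:v0+10,u].astype(float);w=np.clip(col.min(1)-110,0,None)
        print(a,"band",f2(ray(c,[u,v0-9+(w@np.arange(19))/max(w.sum(),1)],.045)[0]),"pred",f2(G+Rc.apply([a,0,0])),w.astype(int).tolist())
E
python3 - <<'E'
from h import *
tool(fw(0,-.235,.0584),Rtilt(FY+np.pi/2,0));rod()
E
```

```text
ee_pos: [0.5484, -0.2249, 0.0611]
force: [-0.2, 0.2, -4.6]
grip_width: 0.0252
grip_force: 58.0
d [ 0.0005 -0.0009  0.0027] rv [0.001 0.001 0.003]
0.06 band [-0.0014 -0.177 ] pred [ 0.0009 -0.1756] [0, 0, 0, 0, 0, 0, 0, 7, 56, 82, 94, 96, 75, 13, 0, 0, 0, 0, 0]
0.09 band [-0.0013 -0.146 ] pred [ 0.0008 -0.1456] [0, 0, 0, 0, 0, 0, 0, 5, 58, 84, 96, 92, 71, 11, 0, 0, 0, 0, 0]
0.12 band [-0.0012 -0.115 ] pred [ 0.0007 -0.1156] [0, 0, 0, 0, 0, 0, 0, 4, 61, 87, 92, 84, 64, 10, 0, 0, 0, 0, 0]
0.14 band [-0.0009 -0.095 ] pred [ 0.0006 -0.0956] [0, 0, 0, 0, 0, 0, 0, 48, 81, 92, 88, 69, 21, 0, 0, 0, 0, 0, 0]
```

Rod and block A agree to about 1 mm in the same image. After a 1 mm correction I'm inserting the drift.

```bash
echo '[[0.01, 0.001, 0.0027, 0, 0, 0.003], [0.01, 0, 0, 0, 0, 0], [0.008, 0, 0, 0, 0, 0], [0, 0, 0, 0, 0, 0]]' | python3 shift.py | egrep 'ee_pos|^force|grip_w'
echo '[[0.004, 0, 0, 0, 0, 0], [0.004, 0, 0, 0, 0, 0], [0.003, 0, 0, 0, 0, 0], [0, 0, 0, 0, 0, 0]]' | python3 shift.py | egrep 'ee_pos|^force|grip_w'
python3 - <<'E'
from h import *
p,Rc,o=pose();print(f2(p),"tip y",f2(p+Rc.apply([.152,0,0])))
E
```

```text
ee_pos: [0.5508, -0.1954, 0.0577]
force: [0.0, -0.2, -4.7]
grip_width: 0.0256
ee_pos: [0.5512, -0.1855, 0.0574]
force: [-0.6, 1.1, -4.5]
grip_width: 0.0256
[ 0.0014 -0.196 ] tip y [ 0.0012 -0.044 ]
```

```bash
for i in 1 2 3 4; do echo '[[0.003, 0, 0, 0, 0, 0], [0.003, 0, 0, 0, 0, 0], [0, 0, 0, 0, 0, 0]]' | python3 shift.py | egrep 'ee_pos|^force|grip_w'|tr '\n' ' ';echo; done
```

```text
ee_pos: [0.5516, -0.1796, 0.0574] force: [-0.9, 0.1, -5.3] grip_width: 0.0259 
ee_pos: [0.552, -0.1735, 0.0574] force: [-0.2, -0.1, -5.2] grip_width: 0.0261 
ee_pos: [0.5524, -0.1676, 0.0575] force: [0.9, -1.4, -3.9] grip_width: 0.0257 
ee_pos: [0.5527, -0.1617, 0.0574] force: [0.1, -2.2, -6.2] grip_width: 0.0257
```

```bash
for i in 1 2 3 4 5; do echo '[[0.004, 0, 0, 0, 0, 0], [0.004, 0, 0, 0, 0, 0], [0.004, 0, 0, 0, 0, 0], [0.004, 0, 0, 0, 0, 0], [0, 0, 0, 0, 0, 0]]' | python3 shift.py | egrep 'ee_pos|^force|grip_w'|tr '\n' ' ';echo; done
```

```text
ee_pos: [0.5536, -0.1455, 0.0574] force: [0.1, -0.5, -4.4] grip_width: 0.0256 
ee_pos: [0.5546, -0.1293, 0.0573] force: [0.9, 0.4, -4.4] grip_width: 0.0259 
ee_pos: [0.5555, -0.1131, 0.0573] force: [-0.3, -0.3, -5.0] grip_width: 0.0254 
ee_pos: [0.5565, -0.0973, 0.0573] force: [-0.7, 0.5, -4.2] grip_width: 0.026 
ee_pos: [0.5575, -0.0815, 0.0574] force: [-0.5, -0.3, -4.7] grip_width: 0.0257
```

```bash
python3 - <<'E'
from h import *
p,Rc,o=pose();print(f2(p),"tip",f2(p+Rc.apply([.152,0,0])),o["grip_width"])
for n in("top","scene"):
    c=ctrl.camera(n);im=c["pixels"];cv2.imwrite(f"pics/push_{n}.png",im)
    hsv=cv2.cvtColor(im,cv2.COLOR_BGR2HSV)
    uv=proj(c,[fw(x,y,.02) for x in(-.145,.145) for y in (.045,.16)]);x0,y0=uv.min(0).astype(int);x1,y1=uv.max(0).astype(int)
    m=cv2.inRange(hsv,(15,90,60),(35,255,255))[y0:y1,x0:x1];q=np.argwhere(m)
    print(n,len(q),(q.mean(0)[::-1]+[x0,y0]) if len(q) else "", f2(ray(c,q.mean(0)[::-1]+[x0,y0],.02)[0]) if len(q) else "")
    if n=="top":
        # profile along berth2 centre line, z=.07 (block top): brightness
        for z,xx in((.07,-.015),(.07,.015),(.052,0)):
            ys=np.arange(-.16,.08,.005);u=proj(c,[fw(xx,y,z) for y in ys]).round().astype(int)
            print(z,xx,[(int(y*1000),int(im[b,a].min())) for y,(a,b) in zip(ys,u)])
E
```

```text
[ 0.0013 -0.0918] tip [0.001  0.0602] 0.02571786358987344
top 151 [278.52980132 259.47019868] [0.0081 0.0787]
0.07 -0.015 [(-160, 59), (-155, 60), (-150, 45), (-145, 60), (-139, 59), (-134, 61), (-129, 60), (-124, 60), (-119, 57), (-114, 58), (-109, 57), (-104, 58), (-99, 57), (-94, 57), (-89, 56), (-84, 54), (-79, 53), (-74, 55), (-69, 53), (-64, 52), (-59, 50), (-54, 49), (-49, 59), (-44, 48), (-39, 62), (-34, 59), (-29, 57), (-24, 83), (-19, 228), (-14, 214), (-9, 214), (-4, 213), (0, 213), (5, 213), (10, 214), (15, 210), (20, 210), (25, 209), (30, 209), (35, 210), (40, 207), (45, 9), (50, 27), (55, 28), (60, 32), (65, 32), (70, 29), (75, 29)]
0.07 0.015 [(-160, 60), (-155, 46), (-150, 73), (-145, 72), (-139, 72), (-134, 72), (-129, 72), (-124, 73), (-119, 73), (-114, 72), (-109, 72), (-104, 72), (-99, 73), (-94, 71), (-89, 71), (-84, 71), (-79, 70), (-74, 71), (-69, 71), (-64, 71), (-59, 70), (-54, 69), (-49, 52), (-44, 63), (-39, 60), (-34, 58), (-29, 64), (-24, 68), (-19, 220), (-14, 208), (-9, 205), (-4, 207), (0, 208), (5, 207), (10, 208), (15, 208), (20, 204), (25, 206), (30, 206), (35, 208), (40, 204), (45, 61), (50, 55), (55, 29), (60, 28), (65, 56), (70, 72), (75, 70)]
0.052 0 [(-160, 61), (-155, 48), (-150, 66), (-145, 70), (-139, 70), (-134, 68), (-129, 67), (-124, 67), (-119, 68), (-114, 67), (-109, 66), (-104, 66), (-99, 64), (-94, 65), (-89, 65), (-84, 64), (-79, 64), (-74, 62), (-69, 63), (-64, 61), (-59, 61), (-54, 59), (-49, 103), (-44, 13), (-39, 59), (-34, 58), (-29, 57), (-24, 95), (-19, 226), (-14, 215), (-9, 215), (-4, 213), (0, 212), (5, 218), (10, 217), (15, 215), (20, 214), (25, 213), (30, 211), (35, 215), (40, 217), (45, 208), (50, 210), (55, 211), (60, 199), (65, 66), (70, 71), (75, 58)]
scene 223 [332.60986547 205.84304933] [-0.048   0.0788]
```

Brass shows in the tray at y≈79 mm beyond the stop, and the rod tip sticks out through the slot, so bush A is out. Withdrawing and moving to berth 1.

```bash
echo '[[-0.01, 0, 0, 0, 0, 0], [-0.02, 0, 0, 0, 0, 0], [-0.02, 0, 0, 0, 0, 0], [-0.02, 0, 0, 0, 0, 0], [-0.02, 0, 0, 0, 0, 0], [-0.02, 0, 0, 0, 0, 0], [-0.02, 0, 0, 0, 0, 0], [-0.014, 0, 0, 0, 0, 0], [0, 0, 0, 0, 0, 0]]' | python3 shift.py | egrep 'ee_pos|^force|grip_w'
echo '[[0, -0.03, 0, 0, 0, 0], [0, -0.03, 0, 0, 0, 0], [0, -0.0257, 0, 0, 0, 0], [0, 0, 0, 0, 0, 0], [0, 0, 0, 0, 0, 0]]' | python3 shift.py | egrep 'ee_pos|^force|grip_w'
python3 - <<'E'
from h import *
tool(fw(-.0857+.0014,-.236,.0584),Rtilt(FY+np.pi/2,0));rod()
c=ctrl.camera("top");im=c["pixels"];hsv=cv2.cvtColor(im,cv2.COLOR_BGR2HSV)
uv=proj(c,[fw(x,y,.02) for x in(-.145,.145) for y in (.045,.16)]);x0,y0=uv.min(0).astype(int);x1,y1=uv.max(0).astype(int)
m=cv2.inRange(hsv,(15,90,60),(35,255,255))[y0:y1,x0:x1];q=np.argwhere(m)[:,::-1]+[x0,y0];P=np.array([f2(a) for a in ray(c,q,.02)])
print(len(q),P.min(0),P.max(0))
E
```

```text
ee_pos: [0.5485, -0.2277, 0.0574]
force: [0.7, 0.6, -5.3]
grip_width: 0.0258
ee_pos: [0.4635, -0.2205, 0.0579]
force: [0.6, 0.6, -3.6]
grip_width: 0.0257
d [ 0.0003 -0.0003 -0.0005] rv [0.    0.001 0.001]
0.06 band [-0.0864 -0.1755] pred [-0.0837 -0.1763] [0, 0, 0, 0, 0, 0, 0, 30, 66, 87, 98, 93, 51, 0, 0, 0, 0, 0, 0]
0.09 band [-0.0862 -0.1469] pred [-0.0837 -0.1463] [0, 0, 0, 0, 0, 0, 0, 28, 66, 88, 97, 90, 48, 0, 0, 0, 0, 0, 0]
0.12 band [-0.0861 -0.1161] pred [-0.0838 -0.1163] [0, 0, 0, 0, 0, 0, 0, 32, 69, 91, 94, 79, 42, 0, 0, 0, 0, 0, 0]
0.14 band [-0.0861 -0.0963] pred [-0.0838 -0.0963] [0, 0, 0, 0, 0, 0, 0, 11, 63, 89, 92, 81, 58, 10, 0, 0, 0, 0, 0]
154 [-0.0086  0.0611] [0.0232 0.0936]
```

```bash
echo '[[0.01, 0, 0, 0, 0, 0], [0.01, 0, 0, 0, 0, 0], [0.008, 0, 0, 0, 0, 0], [0, 0, 0, 0, 0, 0]]' | python3 shift.py | egrep 'ee_pos|^force|grip_w'|tr '\n' ' '
for i in 1 2 3 4 5; do echo '[[0.004, 0, 0, 0, 0, 0], [0.004, 0, 0, 0, 0, 0], [0, 0, 0, 0, 0, 0]]' | python3 shift.py | egrep 'ee_pos|^force|grip_w'|tr '\n' ' ';echo; done
```

```text
ee_pos: [0.4651, -0.1914, 0.0574] force: [-0.6, -0.3, -4.2] grip_width: 0.0257 ee_pos: [0.4655, -0.1844, 0.0574] force: [0.7, -0.1, -4.6] grip_width: 0.0254 
ee_pos: [0.4659, -0.1763, 0.0574] force: [-0.1, -0.1, -5.0] grip_width: 0.0255 
ee_pos: [0.4664, -0.1683, 0.0575] force: [-0.3, 0.8, -4.9] grip_width: 0.0256 
ee_pos: [0.4669, -0.1604, 0.0574] force: [0.1, -1.2, -4.6] grip_width: 0.0256 
ee_pos: [0.4673, -0.1526, 0.0574] force: [0.1, -1.4, -6.2] grip_width: 0.0254
```

```bash
for i in 1 2 3 4 5; do echo '[[0.005, 0, 0, 0, 0, 0], [0.005, 0, 0, 0, 0, 0], [0.005, 0, 0, 0, 0, 0], [0, 0, 0, 0, 0, 0]]' | python3 shift.py | egrep 'ee_pos|^force|grip_w'|tr '\n' ' ';echo; done
```

```text
ee_pos: [0.4682, -0.1375, 0.0574] force: [1.1, -0.8, -4.7] grip_width: 0.0254 
ee_pos: [0.4691, -0.1225, 0.0574] force: [-0.3, -0.8, -4.9] grip_width: 0.0252 
ee_pos: [0.47, -0.1075, 0.0574] force: [0.3, -0.1, -4.7] grip_width: 0.0255 
ee_pos: [0.4709, -0.0922, 0.0573] force: [-1.0, -0.0, -4.5] grip_width: 0.0253 
ee_pos: [0.4718, -0.0773, 0.0574] force: [-0.0, 0.3, -4.4] grip_width: 0.0255
```

Both tray blobs need checking now, along with where the rod tip sits.

```bash
cat >> h.py <<'E'
def brass():
    c=ctrl.camera("top");hsv=cv2.cvtColor(c["pixels"],cv2.COLOR_BGR2HSV)
    uv=proj(c,[fw(x,y,.02) for x in(-.145,.145) for y in (-.06,.16)]);x0,y0=uv.min(0).astype(int);x1,y1=uv.max(0).astype(int)
    m=cv2.inRange(hsv,(15,90,60),(35,255,255))[y0:y1,x0:x1];n,l,st,ce=cv2.connectedComponentsWithStats(m)
    for i in range(1,n):
        if st[i,4]>8:
            q=np.argwhere(l==i)[:,::-1]+[x0,y0];P=np.array([f2(a) for a in ray(c,q,.02)]);print("brass",len(q),P.min(0),P.max(0))
E
python3 - <<'E'
from h import *
brass();p,Rc,o=pose();print("tip",f2(p+Rc.apply([.152,0,0])))
c=ctrl.camera("top");im=c["pixels"]
for xx,z in((-.087,.052),(-.1,.07)):
    ys=np.arange(-.03,.08,.005);u=proj(c,[fw(xx,y,z) for y in ys]).round().astype(int);print([(int(round(y*1000)),int(im[b,a].min())) for y,(a,b) in zip(ys,u)])
E
```

```text
brass 155 [-0.0086  0.0611] [0.0234 0.0936]
brass 12 [-0.0759 -0.0615] [-0.051  -0.0578]
brass 153 [-0.1021  0.0647] [-0.0721  0.0949]
tip [-0.0847  0.0589]
[(-30, 63), (-25, 113), (-20, 207), (-15, 206), (-10, 204), (-5, 206), (0, 205), (5, 206), (10, 207), (15, 206), (20, 205), (25, 205), (30, 206), (35, 207), (40, 207), (45, 204), (50, 206), (55, 204), (60, 202), (65, 69), (70, 64), (75, 11)]
[(-30, 60), (-25, 106), (-20, 210), (-15, 206), (-10, 204), (-5, 207), (0, 207), (5, 206), (10, 207), (15, 205), (20, 206), (25, 206), (30, 206), (35, 205), (40, 207), (45, 38), (50, 29), (55, 30), (60, 28), (65, 27), (70, 41), (75, 51)]
```

Both bushes are in the tray. Withdrawing, then working out where the drift goes on the mat.

```bash
echo '[[-0.01, 0, 0, 0, 0, 0], [-0.02, 0, 0, 0, 0, 0], [-0.02, 0, 0, 0, 0, 0], [-0.02, 0, 0, 0, 0, 0], [-0.02, 0, 0, 0, 0, 0], [-0.02, 0, 0, 0, 0, 0], [-0.02, 0, 0, 0, 0, 0], [-0.02, 0, 0, 0, 0, 0], [0, 0, -0.02, 0, 0, 0], [0, 0, -0.04, 0, 0, 0]]' | python3 shift.py | egrep 'ee_pos|^force|grip_w'
echo '[[0, 0, -0.04, 0, 0, 0], [0, 0, -0.03, 0, 0, 0], [0, 0, 0, 0, 0, 0], [0, 0, 0, 0, 0, 0]]' | python3 shift.py | egrep 'ee_pos|^force|grip_w'
python3 - <<'E'
from h import *
c=ctrl.camera("top");brass()
C=np.array([405,215])+(np.array([(38,28),(243,38),(235,488),(25,478)],float)-1.5)/4
d,e=fit(c,C,[(.13,.06,.004),(.13,-.06,.004),(-.13,-.06,.004),(-.13,.06,.004)],[.45,-.27,-.05]);print("mat",d,e)
u=np.r_[np.cos(d[2]),np.sin(d[2]),0];t=np.r_[d[:2],0]-.057*u;print("TCP target",t)
p,Rc,o=pose();tool(t+[0,0,.10],Rtilt(d[2],0))
E
```

```text
ee_pos: [0.4611, -0.2283, 0.1158]
force: [0.7, 0.4, -4.4]
grip_width: 0.0255
ee_pos: [0.4625, -0.2279, 0.1865]
force: [0.4, -0.4, -5.7]
grip_width: 0.0253
brass 154 [-0.0086  0.0611] [0.0232 0.0936]
brass 158 [-0.1021  0.0627] [-0.0721  0.0949]
mat [ 0.53661757 -0.27668743 -0.03559349] 0.8219149479292014
TCP target [ 0.47965368 -0.27465903  0.        ]
d [-0.0462  0.0206  0.0853] rv [-0.003  0.002  1.546]
```

```bash
echo '[[-0.0462, 0.0206, 0, 0, 0, 0.1], [0, 0, 0, 0, 0, 0.145], [0, 0, 0, 0, 0, 0.145], [0, 0, 0, 0, 0, 0.145], [0, 0, 0, 0, 0, 0.145], [0, 0, 0, 0, 0, 0.145], [0, 0, 0, 0, 0, 0.145], [0, 0, 0, 0, 0, 0.145], [0, 0, 0, 0, 0, 0.145], [0, 0, 0, 0, 0, 0.145]]' | python3 shift.py | egrep 'ee_pos|^force|grip_w'
echo '[[0, 0, 0, 0, 0, 0.141], [0, 0, 0, 0, 0, 0], [0, 0, 0, 0, 0, 0]]' | python3 shift.py | egrep 'ee_pos|^force|grip_w'
python3 - <<'E'
from h import *
tool([.4797,-.2747,.045],Rtilt(-.0356,0))
E
```

```text
ee_pos: [0.4799, -0.2741, 0.1853]
force: [0.1, 0.3, -3.8]
grip_width: 0.0256
ee_pos: [0.4802, -0.2742, 0.1862]
force: [0.2, -0.5, -4.3]
grip_width: 0.0253
d [-0.0002  0.0006  0.1412] rv [-0.     0.002  0.005]
```

```bash
echo '[[0, 0, 0.04, 0, 0, 0.005], [0, 0, 0.04, 0, 0, 0], [0, 0, 0.04, 0, 0, 0], [0, 0, 0.02, 0, 0, 0], [0, 0, 0, 0, 0, 0], [0, 0, 0, 0, 0, 0]]' | python3 shift.py | egrep 'ee_pos|^force|grip_w'
echo '[[0, 0, 0.005, 0, 0, 0], [0, 0, 0.005, 0, 0, 0], [0, 0, 0.003, 0, 0, 0], [0, 0, 0, 0, 0, 0]]' | python3 shift.py | egrep 'ee_pos|^force|grip_w'
echo '[[0, 0, 0.001, 0, 0, 0], [0, 0, 0, 0, 0, 0]]' | python3 shift.py | egrep 'ee_pos|^force|grip_w'
```

```text
ee_pos: [0.4807, -0.2746, 0.0479]
force: [0.4, -0.5, -3.6]
grip_width: 0.0255
ee_pos: [0.4804, -0.2744, 0.0343]
force: [0.3, 0.1, -4.1]
grip_width: 0.0257
ee_pos: [0.4805, -0.2745, 0.0336]
force: [-0.8, -0.4, -4.8]
grip_width: 0.0257
```

```bash
for i in 1 2 3 4; do echo '[[0, 0, 0.001, 0, 0, 0], [0, 0, 0, 0, 0, 0]]' | python3 shift.py | egrep 'ee_pos|^force'|tr '\n' ' ';echo; done
```

```text
ee_pos: [0.4804, -0.2744, 0.0325] force: [-0.0, 0.0, -4.5] 
ee_pos: [0.4804, -0.2744, 0.0314] force: [-0.0, 0.4, -4.9] 
ee_pos: [0.4805, -0.2745, 0.0305] force: [0.1, -0.5, -4.8] 
ee_pos: [0.4805, -0.2745, 0.0304] force: [-5.7, 3.2, 9.2]
```

Contact came at the pick-up height. Releasing, retreating and checking everything by image code.

```bash
echo '[[0, 0, 0, 0, 0, 0], [0, 0, 0, 0, 0, 0], [0, 0, 0, 0, 0, 0], [0, 0, 0, 0, 0, 0]]' | python3 shift.py 0.05 | egrep 'ee_pos|^force|grip_w'
echo '[[0, 0, -0.02, 0, 0, 0], [0, 0, -0.04, 0, 0, 0], [0, 0, -0.05, 0, 0, 0], [0, 0, -0.05, 0, 0, 0], [-0.05, 0, 0, 0, 0, 0], [-0.05, 0, 0, 0, 0, 0], [-0.05, 0, 0, 0, 0, 0], [0, 0, 0, 0, 0, 0], [0, 0, 0, 0, 0, 0]]' | python3 shift.py | egrep 'ee_pos|^force|grip_w'
python3 - <<'E'
from h import *
brass()
c=ctrl.camera("top");im=c["pixels"].astype(int);old=cv2.imread("pics/top0.png").astype(int)
# rod/drift on mat: bright rod within mat
g=im[215:345,405:470].min(2)>110
q=np.argwhere(g)[:,::-1]+[405,215];P=ray(c,q,.017)[:,:2]
m=np.array([.5366,-.2767]);k=np.array([[np.cos(-.0356),np.sin(-.0356)],[-np.sin(-.0356),np.cos(-.0356)]])
L=(P-m)@k.T;L=L[(abs(L[:,1])<.055)&(abs(L[:,0])<.13)];print("rod in mat frame",len(L),L.min(0),L.max(0),L.mean(0))
# bystander & empty-block regions changed?
for n,(x0,y0,x1,y1) in dict(bottle=(180,170,232,218),box=(478,193,530,258),pliers=(300,138,338,195),empty=(472,300,512,332)).items():
    print(n,np.abs(im[y0:y1,x0:x1]-old[y0:y1,x0:x1]).max(2).__gt__(40).sum())
# buttons: metal bar profile z=.087 across y=-.036 from pivots
for px in(-.1275,-.0425,.0425):
    u=proj(c,[fw(px+.04-.001,-.036,.087),fw(px,-.076,.087)]).round().astype(int);print(px,"across",im[u[0,1],u[0,0]],"rear",im[u[1,1],u[1,0]])
# block tops extents
for xx in(-.1,.018):
    ys=np.arange(-.06,.06,.004);u=proj(c,[fw(xx,y,.07) for y in ys]).round().astype(int);b=[int(round(y*1000)) for y,(a,d) in zip(ys,u) if im[d,a].min()>195];print("block",xx,b[0],b[-1])
E
```

```text
ee_pos: [0.4805, -0.2745, 0.0295]
force: [-0.5, 0.3, 0.8]
grip_width: 0.0496
ee_pos: [0.3305, -0.2687, 0.1902]
force: [-1.0, -0.0, -0.7]
grip_width: 0.05
brass 154 [-0.0086  0.0611] [0.0232 0.0936]
brass 157 [-0.1021  0.0629] [-0.0721  0.0949]
rod in mat frame 312 [-0.02238504 -0.00654061] [0.09634586 0.00669576] [3.68029164e-02 5.76774503e-05]
bottle 0
box 0
pliers 0
empty 0
-0.1275 across [182 171 171] rear [ 62 101 161]
-0.0425 across [182 170 170] rear [ 65 107 168]
0.0425 across [142 135 128] rear [170 156 151]
block -0.1 -28 40
block 0.018 -36 32
```

```bash
python3 -c "
from station import ctrl
print(ctrl.hand_in(), ctrl.get_obs()['time_s'])"
```

```text
the job is handed in; nothing more can be done
the job is handed in; nothing more can be done
```

The job is handed in: both blocks with bushes are secured flat in berths 1 and 2, both bushes are in the catch tray, the drift is back flat on its mat, and in the final image check the empty block, bottle, box and pliers hadn't moved.

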